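# Putting the parchment bench's tools away

## Robot

A 7-joint arm with a two-finger parallel gripper is mounted at the origin on the work surface. World frame = base frame: x ahead of the robot, y to its left, z up, the work surface at z = 0. Lengths are in m, angles in rad, forces in N, time in s.
With the tool pointing down it reaches from about 0.4 to 0.875 m from the base axis. Payload 6.5 kg.
Tool frame: the origin (TCP) lies at the very end of the fingers, on their centre line; the grasp point (between the pads) lies 19 mm behind it (env.grip_point_offset is the distance from the TCP to the grasp point, in m); z points along the fingers, y is the direction in which the jaws open and shut (so a half turn about z gives the same grasp; the last joint's range is limited). The gripper opens to 85 mm and grips with 20 to 120 N. Pads are 22 mm wide; open, the fingers measure 114 mm over their backs; the gripper's body (76 mm by 85 mm) begins 54 mm behind the grasp point. The pads swing forward as they close: fully open they stand 13 mm farther back than shut.
Start: joints at [1.206, 0.536, -0.004, 1.538, 0.003, 1.067, -0.071], TCP at [0.191, -0.621, 0.231] pointing down, gripper open.
Joint ranges: [-2.7, 2.7], [-0.37, 2.16], [-1.27, 1.26], [0.24, 2.4], [-1.31, 4.45], [0.19, 1.91], [-2.76, 2.76]. Speed limits (rad/s): [2.39, 2.39, 3.14, 3.14, 3.14, 3.14, 3.14].

## Interface

Orientations are given as [roll, pitch, yaw] about the fixed x, y, z axes, in that order (R = Rz(yaw) Ry(pitch) Rx(roll)).
In Python, from workcell import env, optics, order, nets gives the robot as it stands.
- The arm moves only by the tool servo_tool, never from a script. Its argument "targets" is a list of rows, each a list of 3 entries, a list of its own where there are three numbers: the shift along the tool's x, y, z in mm, then the turn about the tool's z in rad, then the closure, from 0 (fully open) to 1 (shut). In form: [[[tx, ty, tz], spin, jaw], ...]. A call has 1 to 10 rows; each row shifts and turns the commanded pose from where the row before left it, along the tool's axes as they then stand; what a row does not reach is not made up. A row lasts 1/8 s, in which the tool goes at most 62.5 mm and 10.7 degrees, less where a joint would pass 70% of its speed; a pose out of reach is approached as far as the arm can. A call is refused whole if a number of a shift passes 62.5 or a number of a turn 0.188, either way. A call with a gripper value outside its range is refused whole. The fingers move at their own pace and stop on an object; the grip force is fixed at half the most. Time passes only in rows, so rows that do not move let the fingers close. It gives the time, the measured TCP pose, the force and the opening at its end, in the units of the state.
- env.get_state(): the state, without advancing time (a new reading comes with each control period).
- optics.capture(name): name is "scene" or "side" or "wrist"; returns the picture (420x560x3 uint8, red, green, blue); there is no depth.
- optics.get_calibration(name): a dict with "K" (3x3 intrinsics, pixels), "R" (3x3) and "t" (3): a world point X has camera coordinates R X + t; the wrist camera has in their place "T_tool_cam" (4x4, takes a point from camera to tool coordinates, whose origin is the TCP and whose axes are the flange's). Camera axes: x right, y down, z forward; pixel columns grow to the right and rows downward; lengths in m; the calibration is good to about 2 mm. A picture is of the moment at which its call begins: read the wrist's pose just before it. get_calibration takes no time and is no camera call.
- order.finish_job(): hands the job in, once; it reports no verdict.
Trained networks look in the newest picture that a camera, given by its name, has taken for a name from the list of things; names that differ only in an ending like _2 or _b are one class to them, and where a whole thing is asked for, a point or a joint stands for the part that bears it (a point fixed in the world has none). Each returns a list of dicts, best first, with "conf" (0 to 1); they miss things now and then, are a little off and sometimes report something else, mostly with a low value. They report only what shows in the picture. A call takes as long as a camera call. They do not tell look-alikes from the thing itself.
- nets.look_for(camera, label): "point" ([x, y, z] in m, in world coordinates, good to about 4 mm: the middle of the surface that is visible of it).
The state is a dict: "time": time; "joint_positions": joint angles; "dq": joint speeds; "joint_efforts": joint torques, N m; "ee_pos": TCP position; "tcp_rot": TCP orientation; "force": force on the tool from outside, world axes, zero at the start; "torque": the same for the moment, N m; "gripper_width": finger opening in m.
Only numpy, scipy, OpenCV 4.12 (cv2) and the standard library are available. Lean on these libraries where they do the work, as an engineer would, in place of code of your own. Each camera call takes 0.05 s, during which the arm holds its last target.

## Task

Put the bench tools away: lay the T-shaped scraper and the L-shaped try square each in its own cut-out of the sloping trays, fully home on the cut-out's floor, and hang the standing wooden maul by its knob, head down, in the empty slot of the rack between its neighbours, keeping it upright on the way. Do not knock the mauls that already hang there, and leave everything else on the bench where it is.

Things in the scene. Friction and masses are not known exactly. Their poses are not given: they have to be found in the camera images.
- scraper_mid (a point): T-shaped scraper lying flat: wooden handle 100 x 20 x 14 mm high, across one end a steel blade 22 x 56 x 8 mm high; about 90 g. Point: the grip, mid-length of the whole tool, on the handle's middle line, half-way up (7 mm above its underside). x along the handle to the blade (handle from -61 to +39 mm, blade +39 to +61), z up.
- square_mid (a point): L-shaped try square lying flat: wooden stock 84 x 20 x 14 mm high, from one end a steel blade 20 mm wide, 8 mm high, 45 mm out sideways; about 90 g. Point: the grip, on the stock's middle line, half-way up (7 mm above its underside). x along the stock to the blade end (stock from -34 to +50 mm), y the way the blade points (blade x +30 to +50, y +10 to +55), z up.
- plinth: 6 mm board carrying the two fixed plywood tray blocks side by side, in either order; each 150 mm up the slope by 130 mm wide, sloping 30 degrees from level, low edge to the robot. A block has one cut-out, 8 mm deep with cork floor, 3 mm larger than its tool all round, with 40 mm long finger wells, equally deep, beside the grip. Origin: under the board's centre, x away from the robot, z up.
- scraper_tray_pocket (a point): T-shaped cut-out of the scraper. Point: on its floor, at the middle of the tray, 68 mm above the bench; the seated scraper's grip point belongs 7 mm out along z, its axes along these. x up the slope (blade at the upper end), y across it, z square out of the sloping face. Finger wells: x -20 to +20 mm, out to y = 42 mm either side.
- square_tray_pocket (a point): L-shaped cut-out of the try square. Point: on its floor, 8 mm down-slope and 16 mm to -y of the tray's middle, 64 mm above the bench; the seated square's grip point belongs 7 mm out along z, its axes along these. x up the slope (blade at the upper end, pointing to +y), y across it, z square out of the sloping face. Finger wells: x -20 to +20 mm, y from -49 to +42 mm.
- maul_knob (a point): the loose wooden maul, standing upright on its head: head 48 mm across and 60 mm high, above it the neck 16 mm across and 50 mm long, on top a cylindrical knob 32 mm across and 50 mm high; about 220 g. Point: on its axis in the knob, 140 mm above the bottom of the head, 30 mm above the knob's underside, 20 mm below its top. z up its axis.
- rack: fixed wooden rack, 310 mm wide: a rail with four pairs of steel prongs in a row, 70 mm apart, tops 160 mm above the bench. Each pair leaves a 22 mm gap, open to the robot's side: a neck slides in and the knob's underside rests on the prongs, head down. Prongs are 12 mm wide. Origin: on the bench below the middle of the row; x into the rack, y along the row, z up.
- free_slot (a point): the rack's one empty slot; mauls hang 70 mm to either side. Point: mid-gap, level with the prong tops, where the hung maul's axis belongs; x into the rack along the gap, y along the row, z up. Lips 7 mm high stand on the prong tips, 23 to 29 mm in front (-x); the gap ends at the rail, 20 mm behind, level with the prong tops. A flat brass plate lies on the rail 35 mm behind.
- hung1_knob (a point): one of the three mauls already hanging on the rack, to be left alone: same neck and knob, head 40 mm across and 60 mm high. Point: on its axis, 30 mm above the knob's underside (20 mm below its top).
- hung2_knob (a point): one of the three mauls already hanging on the rack, to be left alone: same neck and knob, head 46 mm across and 60 mm high. Point: on its axis, 30 mm above the knob's underside (20 mm below its top).
- hung3_knob (a point): one of the three mauls already hanging on the rack, to be left alone: same neck and knob, head 42 mm across and 60 mm high. Point: on its axis, 30 mm above the knob's underside (20 mm below its top).
- jar: glass jar with a white lid, 60 mm across, 85 mm high; stands on the bench, to be left alone. Origin: centre of its underside.
- mug: glass mug, 72 mm across, 85 mm high, handle to y; stands on the bench, to be left alone. Origin: centre of its underside.
- stone: paint stone, 90 x 120 x 35 mm high; stands on the bench, to be left alone. Origin: centre of its underside.
- brush: paint brush, 170 mm long, lying along x; stands on the bench, to be left alone. Origin: centre of its underside (for the brush, near the middle of its length).
- tube1: paint tube, 89 x 22 x 12 mm high, lying along x; stands on the bench, to be left alone. Origin: centre of its underside.
- tube2: paint tube, 89 x 22 x 12 mm high, lying along x; stands on the bench, to be left alone. Origin: centre of its underside.
- offcuts: open wooden box, 100 x 130 x 45 mm high; stands on the bench, to be left alone. Origin: centre of its underside.
There are look-alikes about, which are no part of the job. Leave any black, pink or yellow look-alike of the part that bears square_mid alone.

How it is judged:
By the outcome, as a careful person would: the job done as asked, in the order asked, and still so for the second after the job is handed in, with the robot touching nothing.
It also fails if it takes over 72 s, if anything falls off the work surface, if the arm or the gripper's body presses on something with over 40 N, if the wrist force passes 120 N, or if a joint passes its speed limit or range.

## Working session

There is one attempt and no reset: what is moved stays moved. The work goes in short steps, Python scripts to look and compute and a tool call to move; the robot and the scene stay as the last step left them, time stands still between calls to the robot, and variables do not carry over. Pictures are saved under pics/ and viewed, and the job is handed in when it is done.

Besides the shell and the picture viewer there is one more tool, called after "Emit:" as name(argument=value, ...), one argument or row to a line, values as JSON. servo_tool: Moves the arm, as the interface text tells. Its arguments: {"type":"object","properties":{"targets":{"type":"array"}},"required":["targets"]}

```bash
ls; mkdir -p pics
python3 - <<'E'
from workcell import env, optics, order, nets
import cv2
s=env.get_state(); print(s)
print(env.grip_point_offset)
for n in ["scene","side","wrist"]:
    im=optics.capture(n); cv2.imwrite(f"pics/{n}0.png",im[:,:,::-1])
    c=optics.get_calibration(n); print(n,{k:v.round(3).tolist() for k,v in c.items() if hasattr(v,'round')})
E
```

```text
pics
{'time': 0.0, 'joint_positions': array([ 1.20578886,  0.53719406, -0.0044542 ,  1.5388866 ,  0.00259618,
        1.06733992, -0.0711751 ]), 'dq': array([-0.00117804, -0.00196983, -0.00158879, -0.00133201,  0.00057599,
       -0.00115105,  0.0016349 ]), 'joint_efforts': array([ 7.71164559e-04, -5.83402133e+01,  1.04878530e+00, -2.59098977e+01,
        1.21995859e-02,  9.71893460e-03, -1.41216225e-05]), 'ee_pos': array([ 0.19114469, -0.6205713 ,  0.23038964]), 'tcp_rot': array([-3.13977460e+00,  1.22028480e-04,  2.98915999e-01]), 'force': array([ 0.54100735, -0.10760297, -0.00656362]), 'torque': array([0.0175472 , 0.01482151, 0.03979369]), 'gripper_width': 0.0853247036021914}
0.0187
scene {'K': [[416.011, 0.0, 279.15], [0.0, 416.011, 207.765], [0.0, 0.0, 1.0]], 'R': [[0.676, 0.737, -0.004], [0.519, -0.48, -0.707], [-0.523, 0.476, -0.707]], 't': [-0.267, -0.221, 1.644]}
side {'K': [[511.662, 0.0, 274.6], [0.0, 511.662, 210.481], [0.0, 0.0, 1.0]], 'R': [[-0.949, -0.314, 0.019], [-0.172, 0.469, -0.866], [0.263, -0.826, -0.499]], 't': [0.45, 0.231, 1.227]}
wrist {'K': [[368.77, 0.0, 280.937], [0.0, 368.77, 212.118], [0.0, 0.0, 1.0]], 'T_tool_cam': [[-0.001, -0.945, -0.328, 0.084], [1.0, -0.001, 0.001, -0.0], [-0.001, -0.328, 0.945, -0.141], [0.0, 0.0, 0.0, 1.0]]}
```

View pics/scene0.png

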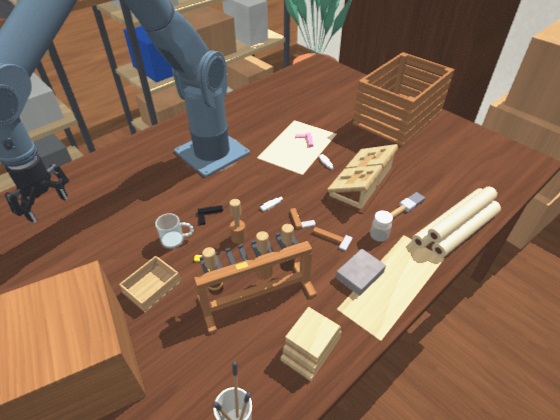

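View pics/side0.png

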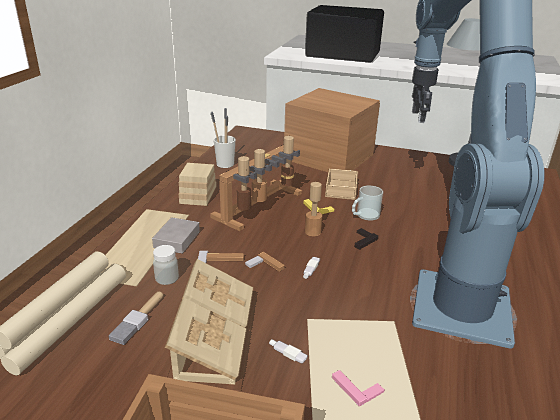

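View pics/wrist0.png

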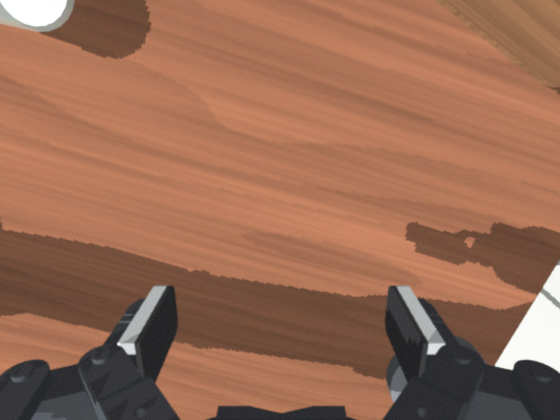

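```bash
cat > h.py <<'E'
from workcell import env, optics, order, nets
import numpy as np, cv2
from scipy.spatial.transform import Rotation as Ro
def Rm(rpy): return Ro.from_euler('xyz',rpy).as_matrix()
def cal(n,s=None):
    c=optics.get_calibration(n); K=np.array(c['K'])
    if n=='wrist':
        s=s or env.get_state(); T=np.eye(4);T[:3,:3]=Rm(s['tcp_rot']);T[:3,3]=s['ee_pos']
        M=np.linalg.inv(T@np.array(c['T_tool_cam'])); return K,M[:3,:3],M[:3,3]
    return K,np.array(c['R']),np.array(c['t'])
def proj(c,X):
    K,R,t=c; p=(np.atleast_2d(X)@R.T+t)@K.T; return p[:,:2]/p[:,2:]
def onplane(c,uv,z,n=None,p0=None):
    K,R,t=c; uv=np.atleast_2d(uv); d=np.c_[uv,np.ones(len(uv))]@np.linalg.inv(K).T@R; o=-R.T@t
    if n is None: n=np.array([0,0,1.]);p0=np.array([0,0,z])
    return o+d*(((p0-o)@n)/(d@n))[:,None]
E
python3 - <<'E'
from h import *
for cam in ["scene","side"]:
    c=cal(cam)
    for l in ["scraper_mid","square_mid","plinth","scraper_tray_pocket","square_tray_pocket","maul_knob","rack","free_slot","hung1_knob"]:
        for d in nets.look_for(cam,l)[:5]: print(cam,l,np.round(d['point'],3),round(d['conf'],2),proj(c,d['point'])[0].round(0))
print(env.get_state()['time'])
E
```

```text
scene scraper_mid [0.639 0.013 0.013] 0.51 [335. 238.]
scene square_mid [ 0.274 -0.216  0.008] 0.71 [207. 214.]
scene square_mid [ 0.517 -0.014  0.01 ] 0.51 [301. 222.]
scene square_mid [ 0.408 -0.35   0.005] 0.38 [197. 259.]
scene plinth [0.562 0.213 0.006] 0.7 [357. 198.]
scene scraper_tray_pocket [0.555 0.206 0.062] 0.8 [356. 186.]
scene square_tray_pocket [0.514 0.363 0.071] 0.63 [376. 158.]
scene maul_knob [ 0.432 -0.209  0.062] 0.69 [237. 227.]
scene maul_knob [ 0.309 -0.359  0.051] 0.24 [174. 233.]
scene rack [ 0.625 -0.302  0.148] 0.58 [253. 264.]
scene free_slot [ 0.617 -0.332  0.164] 0.57 [241. 265.]
scene hung1_knob [ 0.571 -0.393  0.181] 0.66 [210. 263.]
side scraper_mid [0.62  0.018 0.008] 0.74 [221. 257.]
side scraper_mid [0.507 0.002 0.006] 0.58 [263. 263.]
side scraper_mid [0.5   0.384 0.065] 0.25 [202. 347.]
side square_mid [ 0.27  -0.207  0.009] 0.76 [365. 238.]
side square_mid [0.512 0.002 0.007] 0.7 [261. 263.]
side square_mid [0.194 0.339 0.015] 0.69 [357. 388.]
side square_mid [ 0.428 -0.34   0.011] 0.56 [322. 207.]
side plinth [0.464 0.383 0.004] 0.9 [220. 373.]
side scraper_tray_pocket [0.531 0.229 0.072] 0.61 [219. 293.]
side square_tray_pocket [0.501 0.386 0.066] 0.79 [201. 347.]
side square_tray_pocket [0.622 0.016 0.011] 0.53 [220. 256.]
side square_tray_pocket [ 0.627 -0.174  0.11 ] 0.45 [244. 192.]
side maul_knob [ 0.421 -0.19   0.06 ] 0.74 [313. 216.]
side rack [ 0.637 -0.191  0.117] 0.64 [243. 187.]
side hung1_knob [ 0.558 -0.368  0.108] 0.57 [286. 169.]
side hung1_knob [ 0.766 -0.012  0.034] 0.35 [176. 234.]
1.05
```

The scene view shows these candidates:
- **Scraper:** a brown and steel T at about (335,238).
- **Square:** a brown and steel L at about (301,222). The look-alikes are a black one at (207,214), a yellow one at (197,259) and a pink one at (305,138).
- **Maul:** the loose one stands at (237,217), with the hung ones in the rack.

I'll check the choices in a close crop.

Run:
```python
import cv2,numpy as np
a=cv2.imread('pics/scene0.png');b=cv2.imread('pics/side0.png')
def crop(im,x,y,w,h,f): return cv2.resize(im[y:y+h,x:x+w],None,fx=f,fy=f,interpolation=cv2.INTER_CUBIC)
A=crop(a,185,180,200,120,4);cv2.imwrite('pics/cA.png',A)
B=crop(b,150,240,150,150,4);cv2.imwrite('pics/cB.png',B)
C=crop(a,310,130,110,90,6);cv2.imwrite('pics/cC.png',C)
D=crop(b,200,120,150,120,5);cv2.imwrite('pics/cD.png',D)
```

```text
(no output)
```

View pics/cA.png

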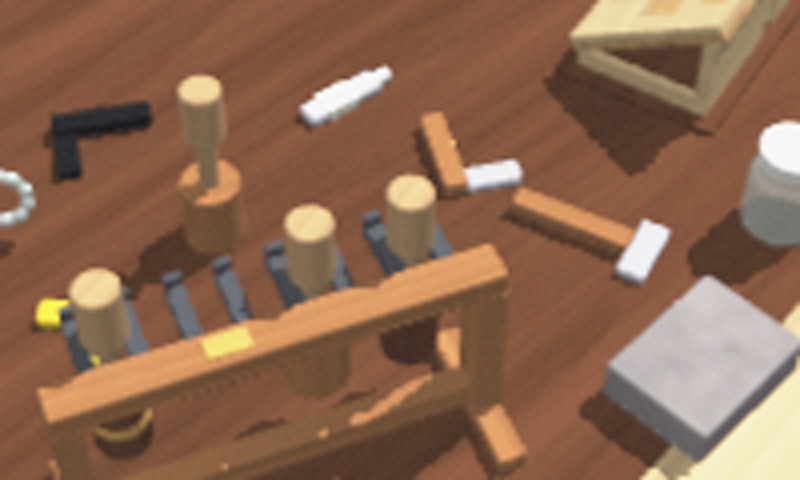

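View pics/cB.png

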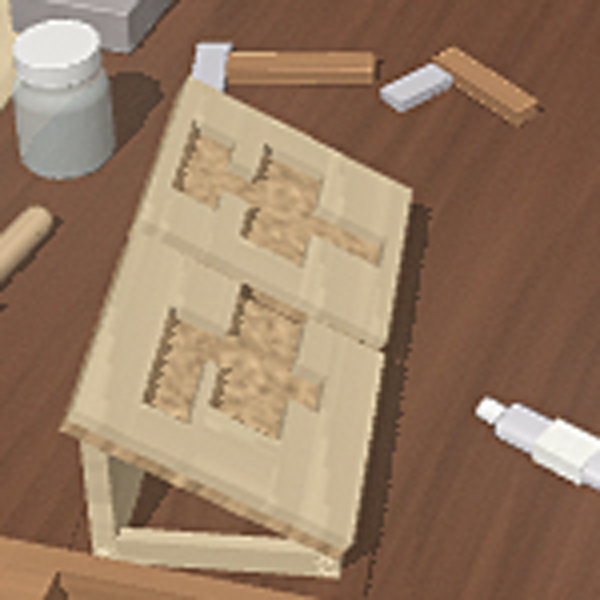

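View pics/cC.png

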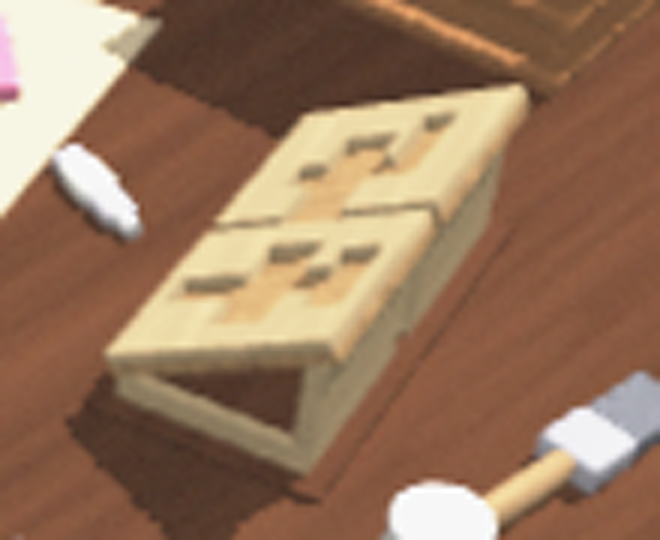

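View pics/cD.png

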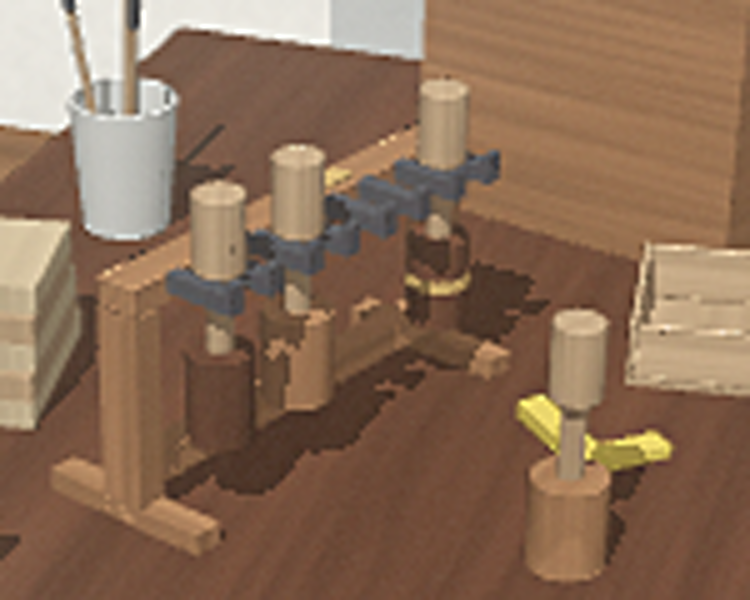

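The crop confirms the choices. The wood and steel L is at (301,222) and the wood and steel T at (335,238). The T cut-out is in the right tray (smaller y) and the L cut-out in the left one. Next I'll compute rough poses.

Run:
```python
from h import *
c=cal('scene')
f=lambda u,v:(185+u/4,180+v/4)
P=onplane(c,[f(518,200),f(628,240),f(628,225),f(668,228),f(640,278)],0.012)
print("scr",P.round(3).tolist())
P=onplane(c,[f(434,115),f(455,188),f(520,172)],0.012);print("sq",P.round(3).tolist())
c=cal('side'); f=lambda u,v:(150+u/4,240+v/4)
P=onplane(c,[f(375,60),f(230,60),f(200,62)],0.012);print("scr side",P.round(3).tolist())
P=onplane(c,[f(525,110),f(445,55),f(395,100)],0.012);print("sq side",P.round(3).tolist())
# tray low edge at? bottom plinth; top/bottom edges heights: middle face ~ 0.068+.0069; half 75mm*sin30=.0375
zlo,zhi=0.075-.0375,.075+.0375
print("low edge",onplane(c,[f(343,552),f(383,347),f(412,188)],zlo).round(3).tolist())
print("high",onplane(c,[f(65,430),f(192,82)],zhi).round(3).tolist())
```

```text
scr [[0.571, -0.008, 0.012], [0.659, 0.025, 0.012], [0.649, 0.037, 0.012], [0.672, 0.058, 0.012], [0.691, 0.003, 0.012]]
sq [[0.456, 0.009, 0.012], [0.528, -0.036, 0.012], [0.551, 0.015, 0.012]]
scr side [[0.564, -0.008, 0.012], [0.656, 0.025, 0.012], [0.673, 0.034, 0.012]]
sq side [[0.452, 0.011, 0.012], [0.522, -0.03, 0.012], [0.535, 0.03, 0.012]]
low edge [[0.417, 0.412, 0.037], [0.449, 0.275, 0.037], [0.482, 0.142, 0.037]]
high [[0.537, 0.45, 0.112], [0.602, 0.182, 0.112]]
```

Emit:
servo_tool(
  targets=[
    [[42,-38,-20],0,0],
    [[44,-40,-12],0,0],
    [[44,-40,-12],0,0],
    [[44,-40,-12],0,0],
    [[44,-40,-12],0,0],
    [[44,-40,-8],0,0],
    [[44,-40,-8],0,0],
    [[44,-40,-4],0,0],
    [[44,-40,0],0.0,0],
    [[44,-40,0],0.0,0],
  ],
)

```text
time: 2.3
ee_pos: [0.4936, -0.1104, 0.3197]
tcp_rot: [3.141, -0.001, 0.298]
force: [0.8, -0.4, -0.6]
gripper_width: 0.0855
```

Emit:
servo_tool(
  targets=[
    [[44,-40,0],0,0],
    [[40,-36,0],0,0],
    [[0,0,0],0,0],
    [[0,0,0],0,0],
  ],
)

```text
time: 2.8
ee_pos: [0.5504, -0.0151, 0.3191]
tcp_rot: [3.141, 0.001, 0.299]
force: [-0.0, -0.8, -0.2]
gripper_width: 0.0855
```

Run:
```python
from h import *
s=env.get_state(); print(s['time'],s['ee_pos'],s['tcp_rot'],s['dq'].round(3))
im=optics.capture('wrist');cv2.imwrite('pics/w1.png',im[:,:,::-1])
np.save('w1.npy',np.r_[s['ee_pos'],s['tcp_rot']])
```

```text
2.8 [ 0.55041703 -0.01513335  0.31908561] [3.14116463e+00 7.12631597e-04 2.98656417e-01] [ 0.023 -0.011  0.018  0.008  0.001 -0.001 -0.003]
```

View pics/w1.png

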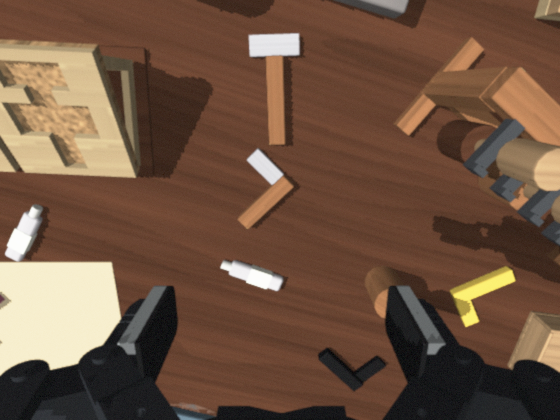

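```bash
cat > w.py <<'E'
from h import *
def seg(im,seed,kind):
    hsv=cv2.cvtColor(im,cv2.COLOR_RGB2HSV)
    m=(hsv[...,2]>115)&(hsv[...,1]>100) if kind=='wood' else (hsv[...,1]<50)&(hsv[...,2]>130)
    m=m.astype(np.uint8); n,l,st,ce=cv2.connectedComponentsWithStats(m)
    ys,xs=np.nonzero(l>0); i=np.argmin((xs-seed[0])**2+(ys-seed[1])**2); k=l[ys[i],xs[i]]
    cn,_=cv2.findContours((l==k).astype(np.uint8),cv2.RETR_EXTERNAL,cv2.CHAIN_APPROX_NONE)
    return cv2.boxPoints(cv2.minAreaRect(max(cn,key=cv2.contourArea))),(l==k).sum()
E
python3 - <<'E'
from w import *
im=cv2.imread('pics/w1.png')[:,:,::-1].copy()
p=np.load('w1.npy'); c=cal('wrist',{'ee_pos':p[:3],'tcp_rot':p[3:]})
for n,seed,k,z in [('scr h',(277,105),'wood',.014),('scr b',(275,45),'steel',.008),('sq s',(266,203),'wood',.014),('sq b',(265,166),'steel',.008)]:
    b,a=seg(im,seed,k); P=onplane(c,b,z)[:,:2]; e=np.linalg.norm(P-np.roll(P,-1,0),axis=1)
    d=(np.roll(P,-1,0)-P)[np.argmax(e)]; print(n,a,b.round(1).tolist(),'c',P.mean(0).round(4),'len',e.round(3)[:2],'ang',round(np.arctan2(d[1],d[0]),3))
E
```

```text
scr h 1643 [[214.10000610351562, 57.5], [282.20001220703125, 55.599998474121094], [284.70001220703125, 144.0], [216.60000610351562, 145.89999389648438]] c [0.6008 0.0384] len [0.076 0.098] ang 0.269
scr b 1143 [[247.8000030517578, 34.099998474121094], [298.8999938964844, 32.5], [299.6000061035156, 54.900001525878906], [248.60000610351562, 56.5]] c [0.6683 0.0293] len [0.057 0.023] ang 1.899
sq s 1022 [[235.3000030517578, 218.1999969482422], [281.5, 174.0], [293.20001220703125, 186.3000030517578], [247.0, 230.5]] c [ 0.4883 -0.0116] len [0.083 0.021] ang 2.654
sq b 618 [[245.5, 159.5], [257.0, 148.0], [283.0, 174.0], [271.5, 185.5]] c [5.315e-01 4.000e-04] len [0.02  0.046] ang 1.063
```

Emit:
servo_tool(
  targets=[
    [[38,-3,48],-0.03,0],
    [[38,-3,48],0,0],
    [[0,0,60],0,0],
    [[0,0,60],0,0],
    [[0,0,58],0,0],
    [[0,0,12],0,0],
    [[0,0,0],0,0],
  ],
)

```text
time: 3.72
ee_pos: [0.6215, 0.0137, 0.0341]
tcp_rot: [3.141, -0.0, 0.328]
force: [-0.7, 0.0, 1.4]
gripper_width: 0.0854
```

Run:
```python
from h import *
s=env.get_state(); print(s['time'],s['ee_pos'],s['tcp_rot'])
c=cal('wrist')
p=np.array([.621,.0132]);print(s['ee_pos'][:2]-p)
im=optics.capture('wrist')
print(proj(c,[[.621,.0132,.014],[.6683,.0293,.008]]).round(0))
cv2.imwrite('pics/w2.png',im[:,:,::-1])
```

```text
3.725 [0.62151295 0.01369697 0.03411107] [ 3.14108016e+00 -2.35511910e-04  3.27519668e-01]
[0.00051295 0.00049697]
[[282. 268.]
 [282. 164.]]
```

View pics/w2.png

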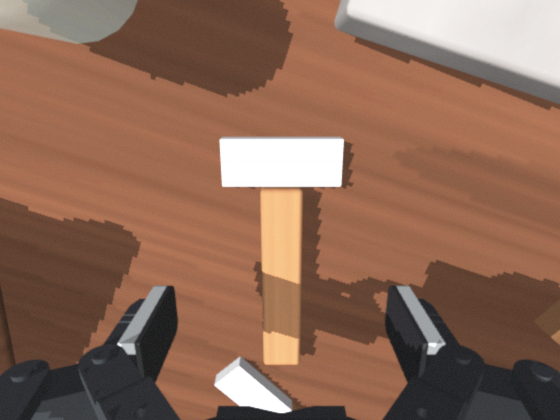

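The scraper is centred between the pads. The handle runs from (281,364) to (281,188) and the blade centre is at (282,162), within about 1 mm of the prediction. I'll descend and grip.

Emit:
servo_tool(
  targets=[
    [[0,0,20],0,0.3],
    [[0,0,9],0,0.5],
    [[0,0,0],0,0.8],
    [[0,0,0],0,1],
    [[0,0,0],0,1],
    [[0,0,0],0,1],
  ],
)

```text
time: 4.53
ee_pos: [0.6214, 0.0147, 0.0046]
tcp_rot: [3.141, -0.001, 0.329]
force: [-0.6, -0.3, 1.7]
gripper_width: 0.018
```

Emit:
servo_tool(
  targets=[
    [[0,0,0],0,1],
    [[0,0,-30],0,1],
    [[0,0,-60],0,1],
    [[0,0,-60],0,1],
  ],
)

```text
time: 5.03
ee_pos: [0.6205, 0.0146, 0.1554]
tcp_rot: [-3.141, 0.001, 0.329]
force: [1.2, -0.0, -1.1]
gripper_width: 0.0182
```

Emit:
servo_tool(
  targets=[
    [[-5,-50,-34],0,1],
    [[-10,-56,-26],0,1],
    [[-12,-56,-26],0.03,1],
    [[-12,-56,-16],0.03,1],
    [[0,-10,0],0.033,1],
    [[0,0,0],0,1],
  ],
)

```text
time: 5.78
ee_pos: [0.5122, 0.2194, 0.2561]
tcp_rot: [3.142, -0.0, 0.238]
force: [0.5, -0.5, -1.4]
gripper_width: 0.0182
```

Run:
```python
from h import *
s=env.get_state(); print(s['time'],s['ee_pos'],s['tcp_rot'],s['dq'].round(3))
im=optics.capture('wrist');cv2.imwrite('pics/w3.png',im[:,:,::-1])
np.save('w3.npy',np.r_[s['ee_pos'],s['tcp_rot']])
c=cal('wrist')
for l in ["scraper_tray_pocket","square_tray_pocket"]:
    for d in nets.look_for('wrist',l)[:2]: print(l,np.round(d['point'],4),d['conf'],proj(c,d['point'])[0].round())
```

```text
5.775 [0.51221702 0.21938578 0.25614093] [ 3.14151699e+00 -2.07825999e-05  2.38423301e-01] [0.033 0.011 0.033 0.003 0.01  0.002 0.025]
scraper_tray_pocket [0.5731 0.2318 0.1002] 0.66 [282. 114.]
square_tray_pocket [0.5184 0.3603 0.0787] 0.73 [120. 140.]
square_tray_pocket [0.5707 0.2341 0.0991] 0.16 [278. 116.]
```

View pics/w3.png

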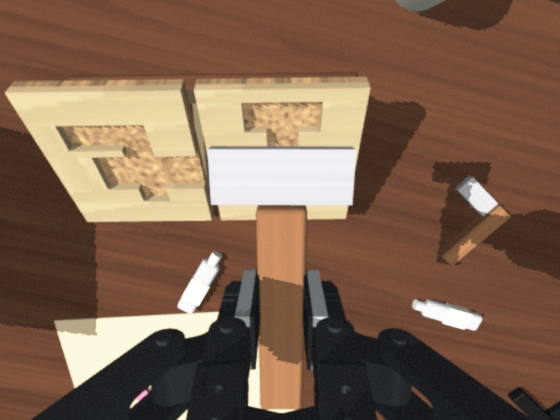

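Run:
```python
import cv2
a=cv2.imread('pics/w3.png')
cv2.imwrite('pics/w3L.png',cv2.resize(a[70:230,5:205],None,fx=4,fy=3.7,interpolation=cv2.INTER_CUBIC))
cv2.imwrite('pics/w3R.png',cv2.resize(a[70:230,180:380],None,fx=4,fy=3.7,interpolation=cv2.INTER_CUBIC))
```

```text
(no output)
```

View pics/w3L.png

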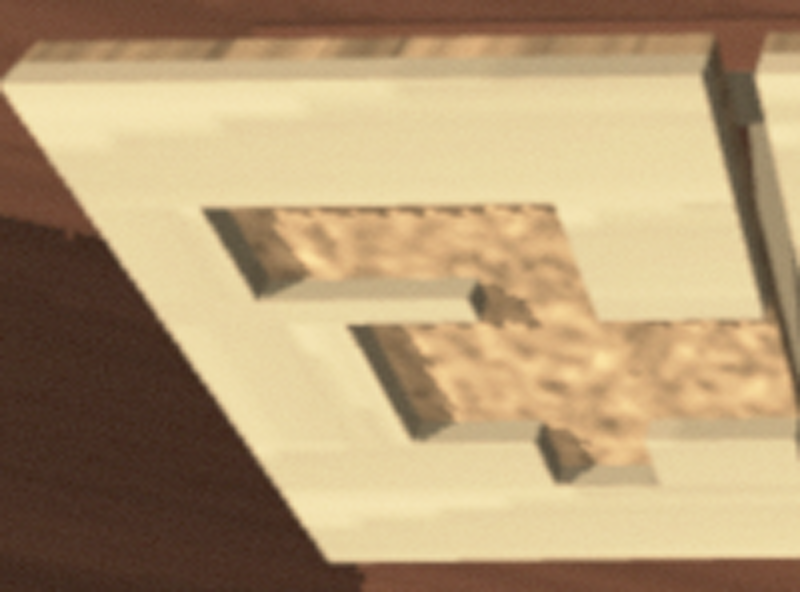

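View pics/w3R.png

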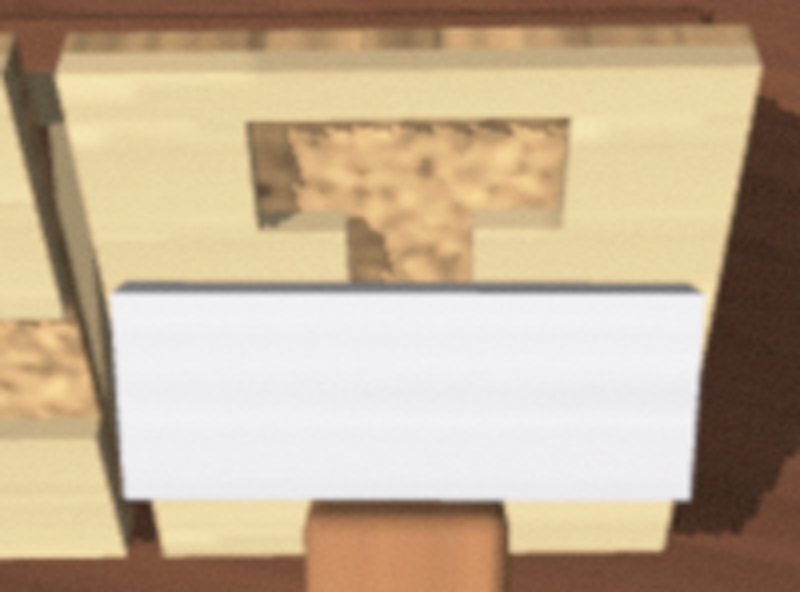

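```bash
cat > fit.py <<'E'
from h import *
from scipy.optimize import least_squares
def Rp(yaw): return Ro.from_euler('ZY',[yaw,-np.pi/6]).as_matrix()
def fit(c,obj,uv,z0,x0,fz=False):
    obj=np.array(obj)/1000.
    f=lambda v:(proj(c,obj@Rp(v[2]).T+[v[0],v[1],z0+(v[3] if fz else 0)])-uv).ravel()
    r=least_squares(f,x0+([0] if fz else []),loss='soft_l1'); return r.x,f(r.x).reshape(-1,2)
E
python3 - <<'E'
from fit import *
p=np.load('w3.npy'); c=cal('wrist',{'ee_pos':p[:3],'tcp_rot':p[3:]})
g=lambda q,x0:np.array([(x0+a/4,70+b/3.7) for a,b in q])
R=[((62,72),(75,65)),((760,68),(75,-65)),((163,555),(-75,65)),((667,550),(-75,-65)),((247,122),(64,31)),((570,118),(64,-31)),((562,227),(36,-31)),((259,228),(36,31)),((347,230),(36,13)),((473,230),(36,-13))]
L=[((0,82),(83,81)),((705,75),(83,-49)),((330,562),(-67,81)),((205,208),(53,58)),((553,205),(53,-13)),((258,298),(27,58)),((470,283),(27,13)),((350,325),(20,42)),((415,438),(-20,42)),((537,430),(-20,13)),((563,482),(-37,13)),((655,485),(-37,-13)),((597,320),(20,-13))]
for n,Q,x0,z,s in [('scr',R,180,.068,[.53,.22,.236]),('sq',L,5,.064,[.5,.35,.236])]:
  for fz in (False,True):
    x,res=fit(c,[(a[0],a[1],8) for _,a in Q],g([q for q,_ in Q],x0),z,s,fz)
    print(n,x.round(4).tolist(),res.round(1).tolist())
E
```

```text
scr [0.5321, 0.2225, 0.2485] [[-1.9, 0.2], [1.2, -0.7], [-0.0, 0.2], [-1.0, 0.3], [-0.4, -0.6], [1.0, -0.5], [0.3, 0.5], [-0.3, 1.0], [-0.1, 0.3], [0.4, -0.1]]
scr [0.5318, 0.2225, 0.2473, -0.003] [[-0.9, 0.5], [0.3, -0.2], [0.3, -0.6], [-1.6, -0.4], [0.1, -0.4], [0.6, -0.2], [-0.1, 0.4], [0.1, 0.9], [0.0, 0.2], [0.2, -0.2]]
sq [0.4952, 0.3399, 0.2496] [[-0.5, -0.3], [0.3, -0.6], [0.0, -0.3], [-1.2, -0.7], [1.1, -1.0], [0.1, 0.5], [0.1, 3.9], [-0.8, -0.7], [-0.2, 1.2], [-0.0, 3.0], [-1.3, 1.1], [2.2, 0.0], [1.2, -0.1]]
sq [0.4944, 0.3412, 0.2495, -0.0032] [[0.6, 0.2], [-0.6, -0.1], [0.2, -1.0], [-0.6, -0.6], [0.7, -0.9], [0.4, 0.3], [-0.1, 3.7], [-0.7, -0.9], [-0.2, 0.7], [-0.3, 2.5], [-1.7, 0.6], [1.6, -0.5], [0.7, -0.3]]
```

Run:
```python
from fit import *
p=np.load('w3.npy'); c=cal('wrist',{'ee_pos':p[:3],'tcp_rot':p[3:]})
q=[(112,292),(702,292),(690,498),(125,498)]
uv=np.array([(180+a/4,70+b/3.7) for a,b in q])
P=onplane(c,uv,p[2]-.0046+.008); Tl=(P-p[:3])@Rm(p[3:]); print((Tl*1000).round(1))
R=Rp(.249); T=np.array([.5321,.2225,.068]); print('seat grip',T+R@[0,0,.007],'x',R[:,0])
```

```text
[[ 61.3 -27.4  -3.4]
 [ 61.3  27.6  -3.4]
 [ 39.5  27.8  -3.4]
 [ 39.5 -27.5  -3.4]]
seat grip [0.52870794 0.22163748 0.07406218] x [0.83931661 0.2134189  0.5       ]
```

Emit:
servo_tool(
  targets=[
    [[7.6,1.9,30],-0.011,1],
    [[0,0,50],0,1],
    [[0,0,50],0,1],
    [[0,0,17],0,1],
    [[0,0,0],0,1],
    [[0,0,0],0,1],
  ],
)

```text
time: 6.68
ee_pos: [0.5222, 0.219, 0.111]
tcp_rot: [-3.141, -0.003, 0.246]
force: [-0.1, -0.5, 0.1]
gripper_width: 0.0184
```

Run:
```python
from h import *
s=env.get_state(); print(s['time'],s['ee_pos'],s['tcp_rot'])
for n in ('wrist','side'):
    im=optics.capture(n); im=im if n=='wrist' else cv2.resize(im[200:350,130:330],None,fx=4,fy=4)
    cv2.imwrite(f'pics/{n}4.png',im[:,:,::-1])
```

```text
6.675 [0.5222184  0.21897575 0.11096128] [-3.14101514 -0.00329674  0.24642481]
```

View pics/wrist4.png

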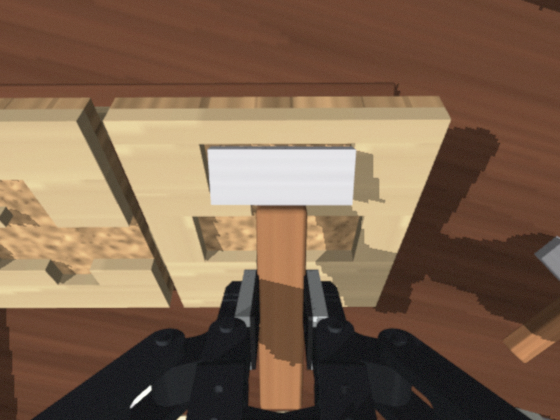

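View pics/side4.png

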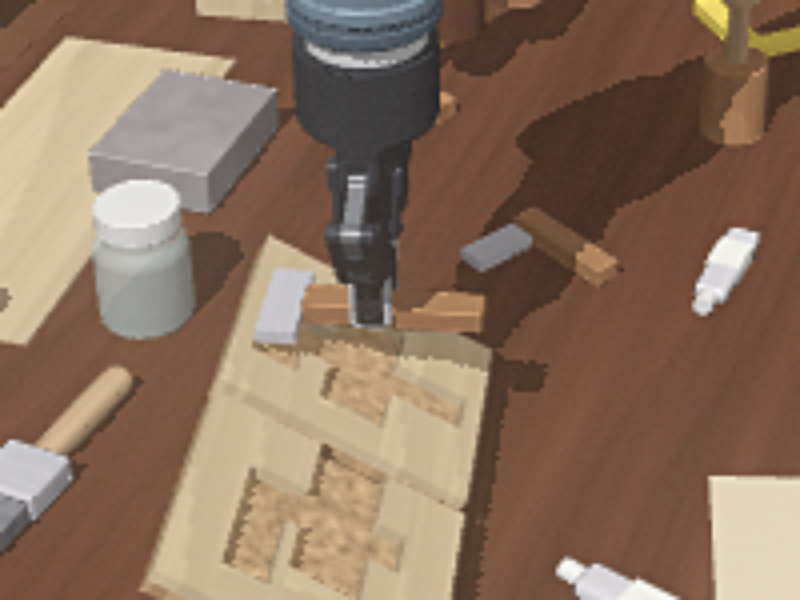

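Emit:
servo_tool(
  targets=[
    [[-2,-1,5],0,1],
    [[0,0,4],0,1],
    [[0,0,0],0,1],
  ],
)

```text
time: 7.15
ee_pos: [0.5182, 0.2188, 0.0997]
tcp_rot: [3.141, 0.001, 0.247]
force: [0.3, 0.6, -0.9]
gripper_width: 0.0181
```

Emit:
servo_tool(
  targets=[
    [[0,0,4],0,1],
    [[0,0,4],0,1],
    [[0,0,0],0,1],
  ],
)

```text
time: 7.52
ee_pos: [0.5171, 0.2185, 0.0921]
tcp_rot: [3.141, 0.003, 0.247]
force: [-6.3, -1.8, 7.8]
gripper_width: 0.0183
```

Emit:
servo_tool(
  targets=[
    [[1,0,4],0,1],
    [[1,0,4],0,1],
    [[0,0,0],0,1],
  ],
)

```text
time: 7.9
ee_pos: [0.519, 0.2193, 0.0841]
tcp_rot: [3.141, 0.003, 0.248]
force: [-7.1, -1.3, 7.4]
gripper_width: 0.0181
```

```bash
cat > snap.py <<'E'
from h import *
import sys
s=env.get_state(); print(s['time'],s['ee_pos'].round(4),s['tcp_rot'].round(4),s['force'].round(1),s['gripper_width'].round(4))
n,name=sys.argv[1],sys.argv[2]
np.save('pics/'+name+'.npy',np.r_[s['ee_pos'],s['tcp_rot']])
im=optics.capture(n)
cv2.imwrite(f'pics/{name}_full.png',im[:,:,::-1])
if len(sys.argv)>3:
    x,y,w,h=map(int,sys.argv[3:7]); f=min(800/w,600/h); im=cv2.resize(im[y:y+h,x:x+w],None,fx=f,fy=f,interpolation=cv2.INTER_CUBIC)
cv2.imwrite(f'pics/{name}.png',im[:,:,::-1])
E
python3 snap.py side s5 180 240 90 70
```

```text
Traceback (most recent call last):
  File "snap.py", line 3, in <module>
    s=env.get_state(); print(s['time'],s['ee_pos'].round(4),s['tcp_rot'].round(4),s['force'].round(1),s['gripper_width'].round(4))
                                                                                                      ^^^^^^^^^^^^^^^^^^^^^^^^
AttributeError: 'float' object has no attribute 'round'
```

Force holds at about 10 N as it descends, so the tool is pivoting. I'll take a look.

```bash
sed -i "s/s\['gripper_width'\].round(4)/round(s['gripper_width'],4)/" snap.py; python3 snap.py side s5 180 240 90 70
```

```text
7.9 [0.519  0.2193 0.0841] [3.1411e+00 2.6000e-03 2.4760e-01] [-7.1 -1.3  7.4] 0.0181
```

View pics/s5.png

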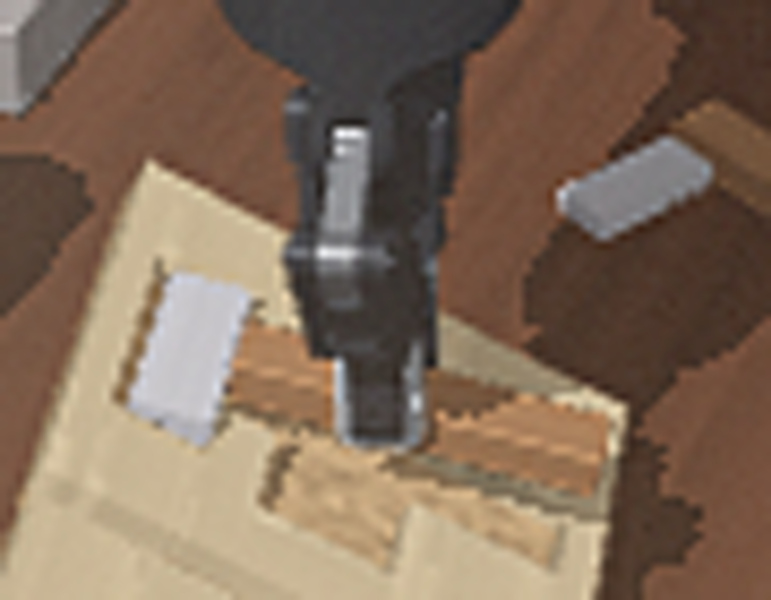

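Emit:
servo_tool(
  targets=[
    [[3,-0.5,3],0,1],
    [[3,0,3],0,1],
    [[2,0,3],0,1],
    [[0,0,0],0,1],
  ],
)

```text
time: 8.45
ee_pos: [0.5236, 0.2207, 0.0738]
tcp_rot: [3.14, 0.009, 0.248]
force: [-11.8, -2.9, 5.4]
gripper_width: 0.0182
```

```bash
python3 snap.py side s6 180 240 90 70; python3 snap.py wrist w6
```

```text
8.45 [0.5236 0.2207 0.0738] [3.1399 0.0088 0.2477] [-11.8  -2.9   5.4] 0.0182
8.5 [0.5236 0.2207 0.0738] [3.1399 0.0088 0.2477] [-11.9  -2.4   6.5] 0.0179
```

View pics/s6.png

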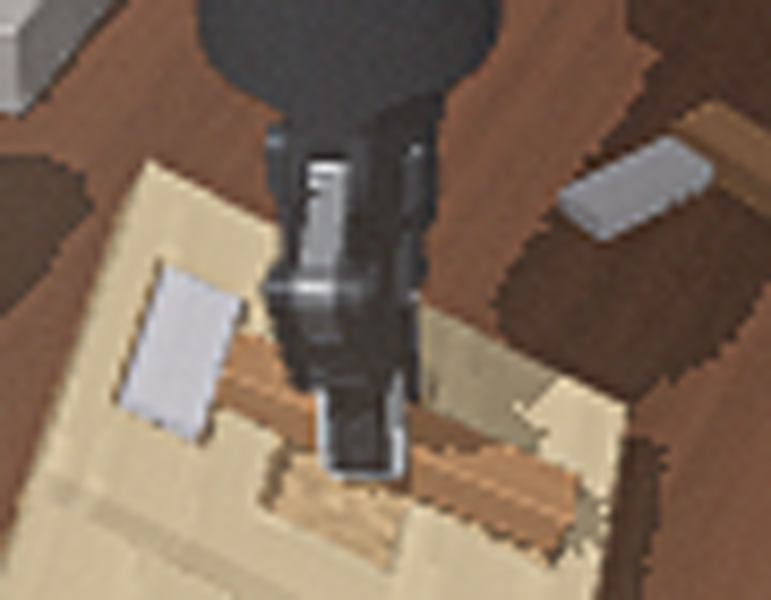

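View pics/w6.png

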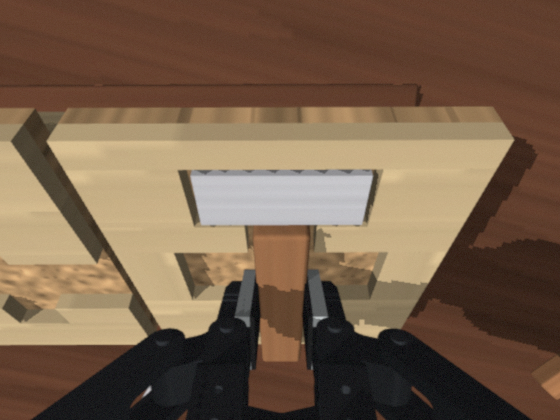

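Emit:
servo_tool(
  targets=[
    [[0,0,0],0,0.7],
    [[0,0,0],0,0.55],
    [[0,0,0],0,0.55],
    [[0,0,-20],0,0.55],
    [[-10,0,-40],0,0.55],
    [[-20,0,-40],0,1],
    [[-20,0,-10],0,1],
    [[0,0,0],0,1],
  ],
)

```text
time: 9.55
ee_pos: [0.4796, 0.2098, 0.1873]
tcp_rot: [3.141, -0.003, 0.247]
force: [0.1, 0.1, 0.5]
gripper_width: 0.0002
```

```bash
python3 snap.py side s7 180 240 90 70; python3 snap.py wrist w7
```

```text
9.55 [0.4796 0.2098 0.1873] [ 3.1414e+00 -3.0000e-03  2.4740e-01] [0.1 0.1 0.5] 0.0002
9.6 [0.4801 0.2098 0.1864] [ 3.1416e+00 -2.3000e-03  2.4700e-01] [ 0.1  0.2 -1. ] 0.0
```

View pics/s7.png

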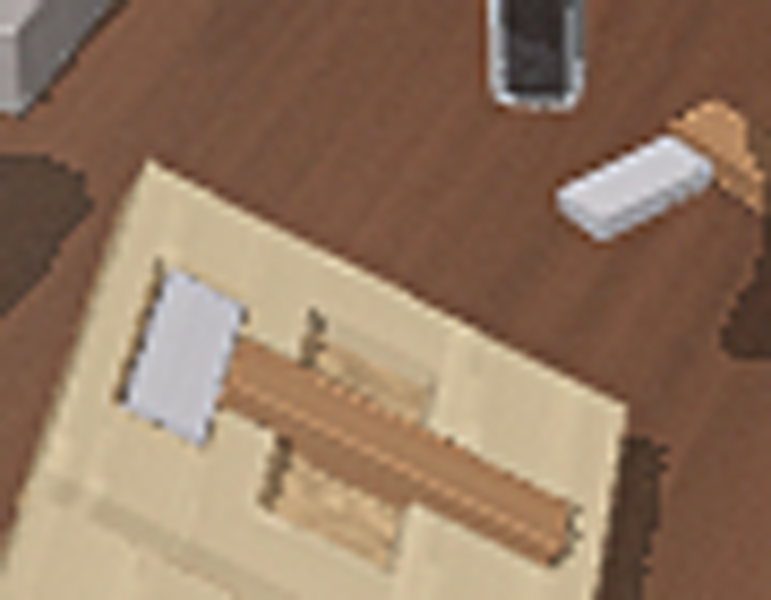

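View pics/w7.png

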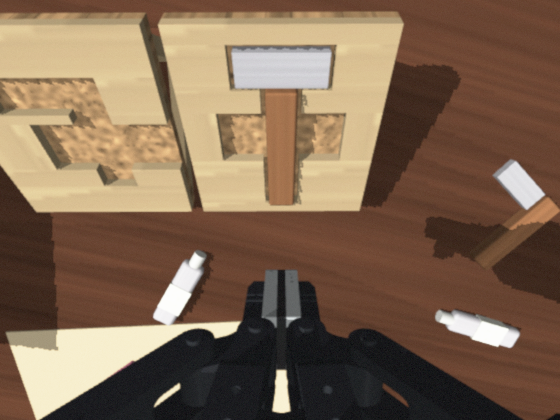

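Run:
```python
from fit import *
for n in ('w7','s7'):
    p=np.load(f'pics/{n}.npy'); c=cal('wrist',{'ee_pos':p[:3],'tcp_rot':p[3:]}) if n[0]=='w' else cal('side')
    im=cv2.imread(f'pics/{n}_full.png'); 
    x,y,w,h=(210,10,130,210) if n[0]=='w' else (180,240,90,70)
    f=min(800/w,600/h); im=cv2.resize(im[y:y+h,x:x+w],None,fx=f,fy=f,interpolation=cv2.INTER_CUBIC)
    def draw(pts,col):
        q=proj(c,np.array(pts)/1000@Rp(.249).T+[.5321,.2225,.068]); q=((q+.5-[x,y])*f).astype(int)
        cv2.polylines(im,[q.reshape(-1,1,2)],True,col,1)
    draw([(39,28,8),(61,28,8),(61,-28,8),(39,-28,8)],(0,0,255))
    draw([(-61,10,14),(39,10,14),(39,-10,14),(-61,-10,14)],(0,0,255))
    draw([(36,31,8),(64,31,8),(64,-31,8),(36,-31,8)],(255,0,0))
    cv2.imwrite(f'pics/{n}_ov.png',im)
```

```text
(no output)
```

View pics/w7_ov.png

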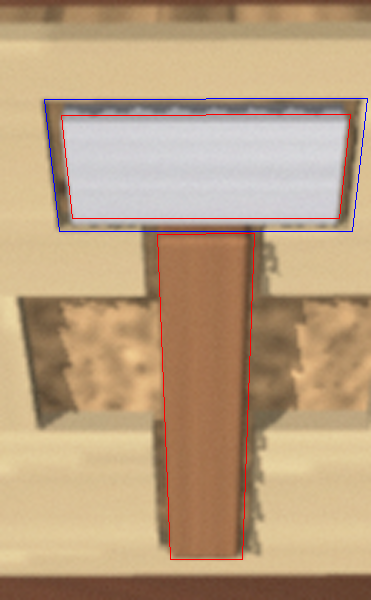

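View pics/s7_ov.png

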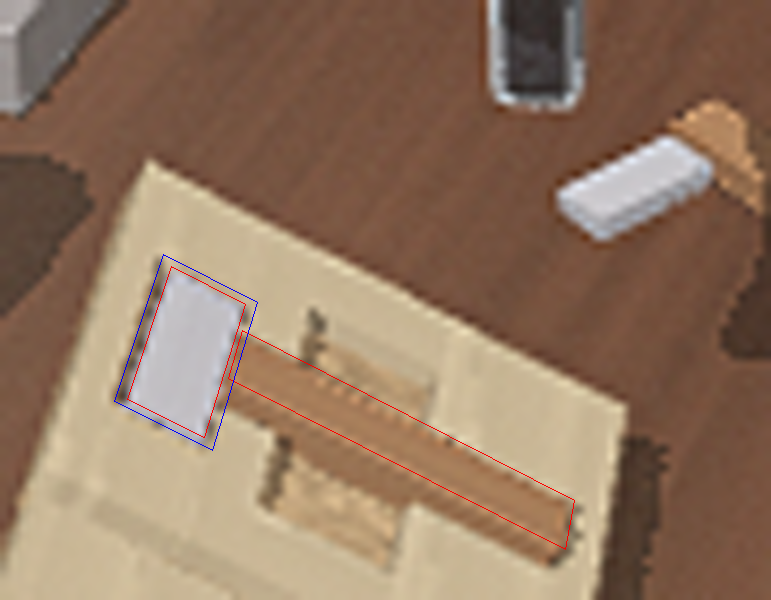

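Run:
```python
from w import *
p=np.load('w1.npy'); c=cal('wrist',{'ee_pos':p[:3],'tcp_rot':p[3:]})
print(onplane(c,[(222,265),(282,285),(246,284)],.006).round(3))
```

```text
[[ 0.383  0.018  0.006]
 [ 0.377 -0.07   0.006]
 [ 0.364 -0.022  0.006]]
```

Emit:
servo_tool(
  targets=[
    [[-10,45,0],0,0.4],
    [[-14,56,0],0,0.4],
    [[-14,56,0],0,0.4],
    [[-14,54,0],0,0.4],
    [[0,0,15],0.186,0.4],
    [[0,0,15],0.186,0.4],
    [[0,0,15],0.186,0.4],
    [[0,0,15],0.186,0.4],
    [[0,0,40],0,0.4],
    [[0,0,35],0,0.4],
  ],
)

```text
time: 10.9
ee_pos: [0.4813, -0.0077, 0.0486]
tcp_rot: [3.141, -0.0, -0.497]
force: [-0.0, 0.6, -0.5]
gripper_width: 0.0517
```

```bash
python3 snap.py wrist w8
python3 - <<'E'
from w import *
im=cv2.imread('pics/w8_full.png')[:,:,::-1].copy()
p=np.load('pics/w8.npy'); c=cal('wrist',{'ee_pos':p[:3],'tcp_rot':p[3:]})
uv=proj(c,[[.4883,-.0116,.014],[.5315,.0004,.008]]);print(uv)
for n,seed,k,z in [('sq s',uv[0],'wood',.014),('sq b',uv[1],'steel',.008)]:
    b,a=seg(im,seed,k); P=onplane(c,b,z)[:,:2]; e=np.linalg.norm(P-np.roll(P,-1,0),axis=1)
    d=(np.roll(P,-1,0)-P)[np.argmax(e)]; print(n,a,'c',P.mean(0).round(4),'len',e.round(3)[:2],'ang',round(np.arctan2(d[1],d[0]),3))
E
```

```text
10.9 [ 0.4813 -0.0077  0.0486] [ 3.1414e+00 -1.0000e-04 -4.9710e-01] [-0.   0.6 -0.5] 0.0517
[[280.77629331 239.98683984]
 [218.90206844 176.42332809]]
sq s 150982 c [ 0.4832 -0.0083] len [0.235 0.238] ang 1.071
sq b 3726 c [5.323e-01 2.000e-04] len [0.045 0.021] ang 1.073
```

View pics/w8.png

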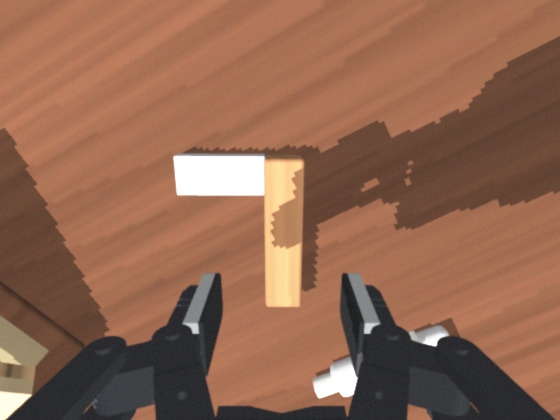

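Emit:
servo_tool(
  targets=[
    [[0,0,34],0,0.4],
    [[0,0,10],0,0.5],
    [[0,0,0],0,0.8],
    [[0,0,0],0,1],
    [[0,0,0],0,1],
    [[0,0,0],0,1],
    [[0,0,-30],0,1],
    [[0,0,-55],0,1],
    [[0,0,-55],0,1],
    [[0,0,-20],0,1],
  ],
)

```text
time: 12.2
ee_pos: [0.4824, -0.0076, 0.1695]
tcp_rot: [-3.139, -0.005, -0.497]
force: [0.4, -0.3, -1.9]
gripper_width: 0.0179
```

Emit:
servo_tool(
  targets=[
    [[-28,-48,-18],0,1],
    [[-28,-48,-14],0,1],
    [[-29,-49,-14],0,1],
    [[-29,-49,-14],0,1],
    [[-29,-49,-12],0,1],
    [[-29,-48,-8],0,1],
    [[0,0,0],-0.186,1],
    [[0,0,0],-0.186,1],
    [[0,0,0],-0.187,1],
    [[0,0,0],-0.187,1],
  ],
)

```text
time: 13.45
ee_pos: [0.469, 0.3164, 0.2434]
tcp_rot: [3.141, 0.003, 0.254]
force: [-0.5, 0.2, -0.4]
gripper_width: 0.018
```

Emit:
servo_tool(
  targets=[
    [[0,0,0],0,1],
  ],
)

```text
time: 13.58
ee_pos: [0.4692, 0.3163, 0.2434]
tcp_rot: [-3.142, 0.003, 0.246]
force: [0.1, -0.9, -0.8]
gripper_width: 0.0175
```

```bash
python3 snap.py wrist w9
```

```text
13.575 [0.4692 0.3163 0.2434] [-3.1415e+00  2.7000e-03  2.4610e-01] [ 0.1 -0.9 -0.8] 0.0175
```

View pics/w9.png

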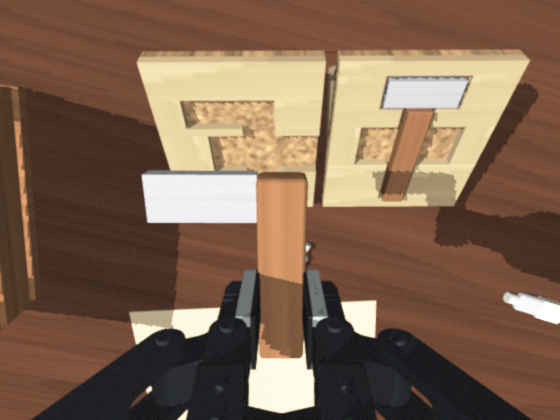

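Now I'll measure the pocket and the held square in this same picture.

Run:
```python
import cv2
a=cv2.imread('pics/w9_full.png')
cv2.imwrite('pics/w9c.png',cv2.resize(a[45:235,135:335],None,fx=4,fy=3,interpolation=cv2.INTER_CUBIC))
```

```text
(no output)
```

View pics/w9c.png

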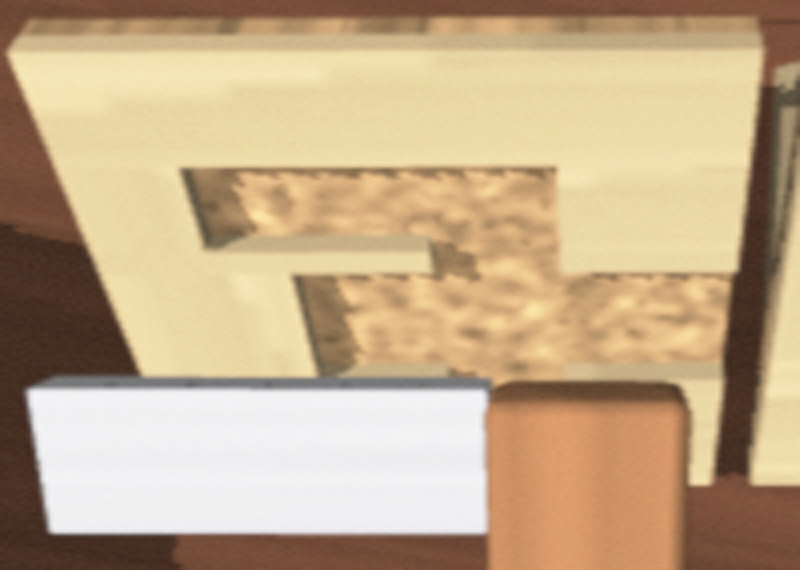

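Run:
```python
from fit import *
p=np.load('pics/w9.npy'); c=cal('wrist',{'ee_pos':p[:3],'tcp_rot':p[3:]})
g=lambda q:np.array([(135+a/4,45+b/3) for a,b in q])
L=[((10,50),(83,81)),((763,47),(83,-49)),((182,168),(53,58)),((557,168),(53,-13)),((205,248),(27,58)),((430,249),(27,13)),((432,274),(20,13)),((295,275),(20,42)),((562,272),(20,-13))]
for fz in (False,True):
    x,res=fit(c,[(a[0],a[1],8) for _,a in L],g([q for q,_ in L]),.064,[.5,.35,.236],fz); print(x.round(4).tolist(),res.round(1).tolist())
P=onplane(c,g([(30,390),(47,533)]),p[2]-.0046+.008); print(((P-p[:3])@Rm(p[3:])*1000).round(1))
P=onplane(c,g([(488,400),(687,400)]),p[2]-.0046+.014); print(((P-p[:3])@Rm(p[3:])*1000).round(1))
```

```text
[0.4946, 0.3407, 0.2498] [[-1.0, 0.2], [1.1, 0.3], [-1.0, -0.6], [0.6, -1.0], [0.2, 1.5], [0.3, 0.9], [0.5, -0.3], [-1.0, -0.5], [-0.0, 0.2]]
[0.4945, 0.3409, 0.2495, -0.0025] [[-0.1, 0.5], [0.2, 0.7], [-0.5, -0.6], [0.2, -1.0], [0.5, 1.2], [0.2, 0.7], [0.4, -0.6], [-0.8, -0.8], [-0.4, -0.1]]
[[ 51.5 -53.   -3.5]
 [ 32.  -53.7  -3.5]]
[[51.6 -9.  -9.5]
 [51.6  9.2 -9.5]]
```

Emit:
servo_tool(
  targets=[
    [[19,-17,30],-0.004,1],
    [[0,0,50],0,1],
    [[0,0,50],0,1],
    [[0,0,13],0,1],
    [[0,0,0],0,1],
    [[0,0,0],0,1],
  ],
)

```text
time: 14.38
ee_pos: [0.4847, 0.3386, 0.1026]
tcp_rot: [-3.14, -0.001, 0.251]
force: [0.1, 0.1, -0.8]
gripper_width: 0.0176
```

```bash
python3 snap.py wrist w10
python3 - <<'E'
from h import *
s=env.get_state();d=s['ee_pos'][:2]-[.4948,.3404];print(d@[.969,.2465],d@[-.2465,.969])
E
```

```text
14.375 [0.4847 0.3386 0.1026] [-3.1402e+00 -1.1000e-03  2.5100e-01] [ 0.1  0.1 -0.8] 0.0176
-0.010303854773509273 0.0007557905078865884
```

View pics/w10.png

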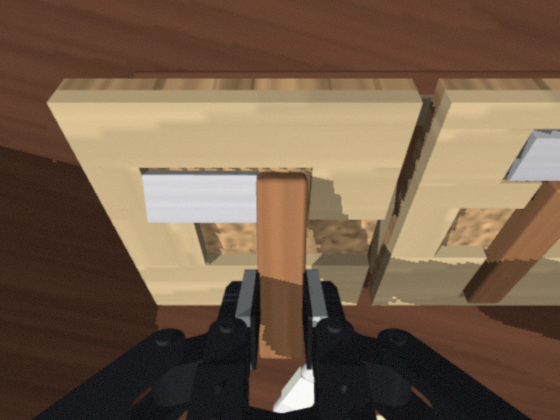

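Emit:
servo_tool(
  targets=[
    [[-1.5,0.5,5],0,1],
    [[0,0,5],0,1],
    [[0,0,4],0,1],
    [[0,0,0],0,1],
  ],
)

```text
time: 14.92
ee_pos: [0.4811, 0.3365, 0.0868]
tcp_rot: [3.141, 0.004, 0.252]
force: [-5.3, -2.5, 8.2]
gripper_width: 0.0176
```

Emit:
servo_tool(
  targets=[
    [[0,0,4],0,1],
    [[1,0,4],0,1],
    [[0,0,0],0,1],
  ],
)

```text
time: 15.3
ee_pos: [0.4817, 0.3373, 0.0788]
tcp_rot: [-3.141, 0.004, 0.252]
force: [-6.1, -1.3, 8.0]
gripper_width: 0.0177
```

```bash
python3 snap.py side s11 170 280 100 80;python3 snap.py wrist w11
python3 - <<'E'
from h import *
s=env.get_state();d=s['ee_pos'][:2]-[.4948,.3404];print(d@[.969,.2465],d@[-.2465,.969])
E
```

```text
15.3 [0.4817 0.3373 0.0788] [-3.1414  0.0041  0.2517] [-6.1 -1.3  8. ] 0.0177
15.35 [0.4817 0.3373 0.0788] [-3.1414  0.004   0.2517] [-5.9 -0.4  9.3] 0.0178
-0.01347695687297083 0.00014361586077812745
```

View pics/s11.png

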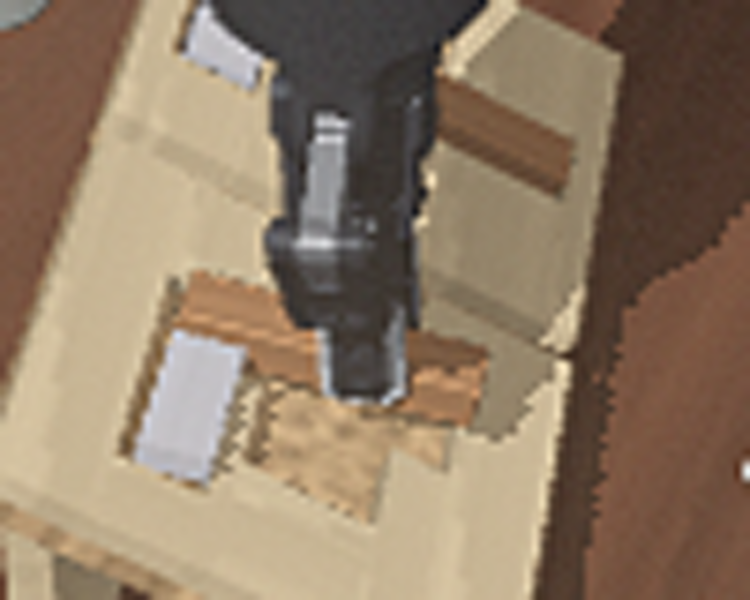

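View pics/w11.png

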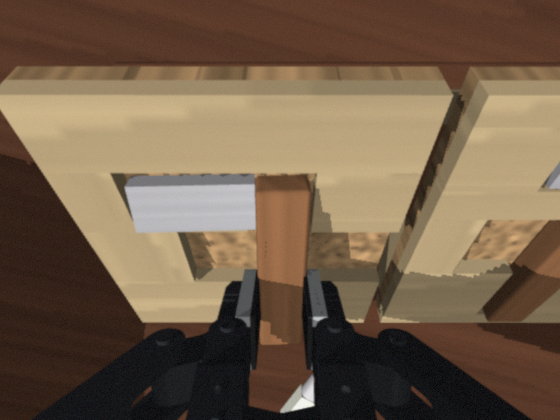

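Emit:
servo_tool(
  targets=[
    [[3,0,3],0,1],
    [[3,0,3],0,1],
    [[2,0,3],0,1],
    [[0,0,1],0,1],
    [[0,0,0],0,1],
  ],
)

```text
time: 16.02
ee_pos: [0.4856, 0.3382, 0.0672]
tcp_rot: [3.14, 0.011, 0.254]
force: [-11.9, -2.6, 5.8]
gripper_width: 0.0176
```

```bash
python3 snap.py side s12 170 280 100 80
python3 - <<'E'
from h import *
s=env.get_state();d=s['ee_pos'][:2]-[.4948,.3404];print(d@[.969,.2465],d@[-.2465,.969])
E
```

```text
16.025 [0.4856 0.3382 0.0672] [3.14   0.0113 0.2537] [-11.9  -2.6   5.8] 0.0176
-0.009347224390806512 0.00016954757538832846
```

View pics/s12.png

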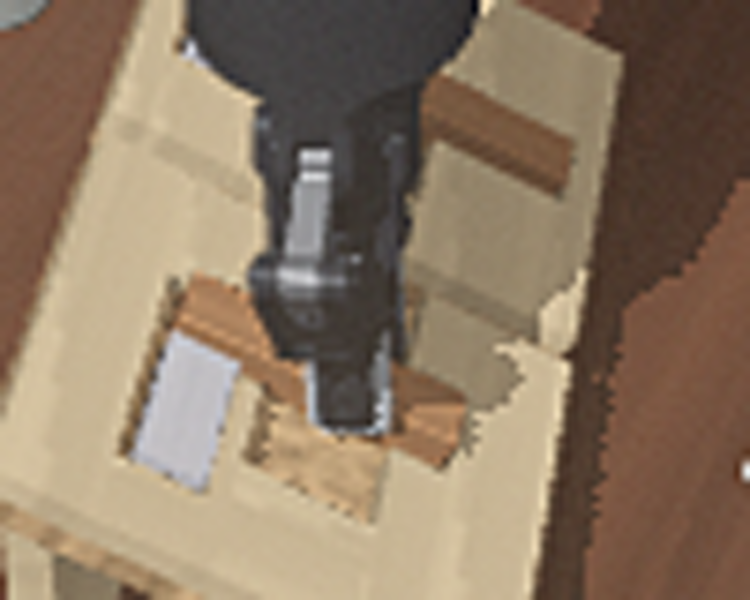

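Emit:
servo_tool(
  targets=[
    [[0,0,0],0,0.7],
    [[0,0,0],0,0.55],
    [[0,0,0],0,0.55],
    [[0,0,-20],0,0.55],
    [[-10,0,-40],0,0.55],
    [[-20,0,-45],0,1],
    [[-30,20,-30],0,1],
    [[-10,10,-10],0,1],
    [[0,0,0],0,1],
  ],
)

```text
time: 17.2
ee_pos: [0.4313, 0.2922, 0.2146]
tcp_rot: [-3.141, 0.0, 0.251]
force: [-0.1, 0.2, -0.1]
gripper_width: 0.0003
```

```bash
python3 snap.py side s13; python3 snap.py wrist w13;  python3 - <<'E'
from fit import *
TS=np.array([.4948,.3404,.064]);TC=np.array([.5321,.2225,.068])
for n in ('w13','s13'):
    p=np.load(f'pics/{n}.npy'); c=cal('wrist',{'ee_pos':p[:3],'tcp_rot':p[3:]}) if n[0]=='w' else cal('side')
    im=cv2.imread(f'pics/{n}_full.png')
    cen=proj(c,[.515,.28,.07])[0]; w,h=(280,200) if n[0]=='w' else (120,90); x=int(max(0,cen[0]-w/2));y=int(max(0,cen[1]-h/2))
    f=min(800/w,600/h); im=cv2.resize(im[y:y+h,x:x+w],None,fx=f,fy=f,interpolation=cv2.INTER_CUBIC)
    def draw(pts,col,T):
        q=proj(c,np.array(pts)/1000@Rp(.249).T+T); q=((q+.5-[x,y])*f).astype(int)
        cv2.polylines(im,[q.reshape(-1,1,2)],True,col,1)
    draw([(39,28,8),(61,28,8),(61,-28,8),(39,-28,8)],(0,0,255),TC)
    draw([(-61,10,14),(39,10,14),(39,-10,14),(-61,-10,14)],(0,0,255),TC)
    draw([(-34,10,14),(50,10,14),(50,-10,14),(-34,-10,14)],(0,0,255),TS)
    draw([(30,10,8),(50,10,8),(50,55,8),(30,55,8)],(0,0,255),TS)
    cv2.imwrite(f'pics/{n}_ov.png',im)
E
```

```text
17.2 [0.4313 0.2922 0.2146] [-3.1412e+00  2.0000e-04  2.5060e-01] [-0.1  0.2 -0.1] 0.0003
17.25 [0.4312 0.2926 0.2137] [-3.1413e+00  1.4000e-03  2.5110e-01] [-0.5  1.6  0.6] -0.0002
```

View pics/w13_ov.png

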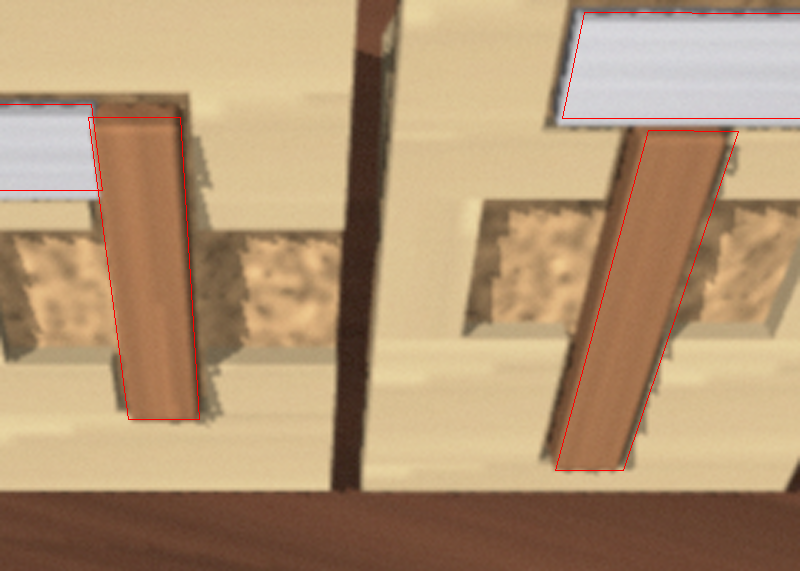

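View pics/s13_ov.png

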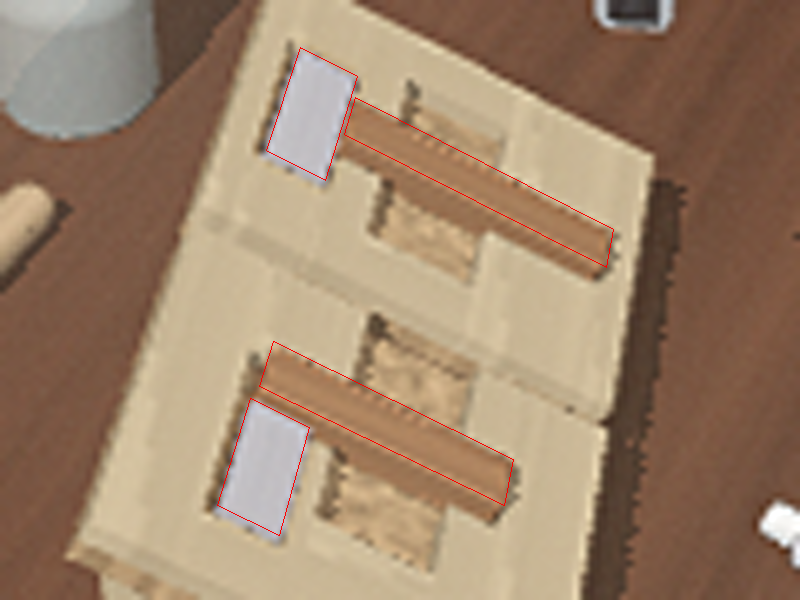

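Run:
```python
from h import *
c=cal('scene'); f=lambda u,v:(185+u/4,180+v/4)
P=onplane(c,[f(96,288),f(310,223),f(411,192)],.210)[:,:2];print(P.round(4),np.linalg.norm(np.diff(P,axis=0),axis=1))
print(onplane(c,[f(201,91)],.160).round(4))
c=cal('side'); f=lambda u,v:(200+u/5,120+v/5)
P=onplane(c,[f(443,92),f(298,155),f(218,192)],.210)[:,:2];print(P.round(4),np.linalg.norm(np.diff(P,axis=0),axis=1))
print(onplane(c,[f(581,322)],.160).round(4))
d=P[2]-P[0]; print('row yaw',np.arctan2(-d[0],d[1]))
```

```text
[[ 0.5629 -0.3858]
 [ 0.6119 -0.2551]
 [ 0.6361 -0.1899]] [0.13959892 0.06954541]
[[ 0.4276 -0.2025  0.16  ]]
[[ 0.5565 -0.3751]
 [ 0.6072 -0.2515]
 [ 0.6316 -0.1862]] [0.13354952 0.06971429]
[[ 0.4206 -0.1975  0.16  ]]
row yaw -0.37867269095324874
```

Run:
```python
from h import *
print(env.get_state()['joint_positions'].round(3))
```

```text
[-0.531  0.35  -0.186  1.885  0.079  0.916 -2.074]
```

Emit:
servo_tool(
  targets=[
    [[-10,45,-30],0,0.3],
    [[-6,57,-20],0,0.3],
    [[-3,58,-15],0,0.3],
    [[-3,58,-15],0,0.3],
    [[-3,58,-15],0,0.3],
    [[-3,58,-15],0,0.3],
    [[0,58,-13],0,0.3],
    [[0,60,-10],0,0.3],
    [[0,60,-8],0,0.3],
    [[0,60,-5],0,0.3],
  ],
)

```text
time: 18.55
ee_pos: [0.5476, -0.27, 0.3586]
tcp_rot: [-3.141, 0.003, 0.253]
force: [1.1, 1.0, 0.3]
gripper_width: 0.0598
```

Emit:
servo_tool(
  targets=[
    [[0,60,0],-0.1,0.3],
    [[0,0,0],-0.17,0.3],
    [[0,0,0],-0.17,0.3],
    [[0,0,0],-0.17,0.3],
    [[0,0,0],-0.17,0.3],
    [[0,0,0],-0.17,0.3],
    [[0,0,0],0,0.3],
  ],
)

```text
time: 19.42
ee_pos: [0.5619, -0.3263, 0.358]
tcp_rot: [-3.138, 0.001, 1.201]
force: [-0.1, 0.3, -0.2]
gripper_width: 0.0599
```

```bash
python3 snap.py wrist w14
python3 - <<'E'
from h import *
print(env.get_state()['joint_positions'].round(3))
E
```

```text
19.425 [ 0.5619 -0.3263  0.358 ] [-3.1378e+00  9.0000e-04  1.2008e+00] [-0.1  0.3 -0.2] 0.0599
[ 0.445  0.444  0.017  1.377 -0.006  1.324  0.09 ]
```

View pics/w14.png

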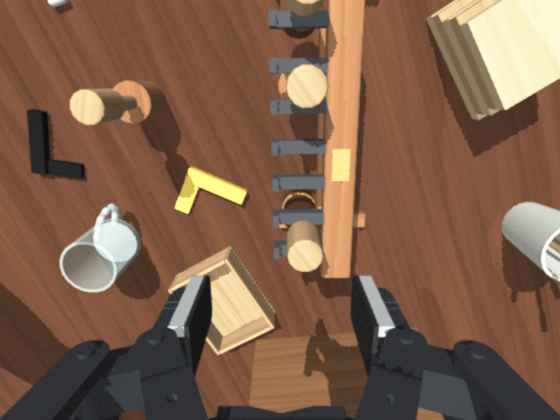

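Run:
```python
import cv2
a=cv2.imread('pics/w14_full.png')
cv2.imwrite('pics/w14a.png',cv2.resize(a[50:275,255:375],None,fx=4,fy=2.6,interpolation=cv2.INTER_CUBIC))
cv2.imwrite('pics/w14b.png',cv2.resize(a[70:140,50:170],None,fx=6,fy=6,interpolation=cv2.INTER_CUBIC))
```

```text
(no output)
```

View pics/w14a.png

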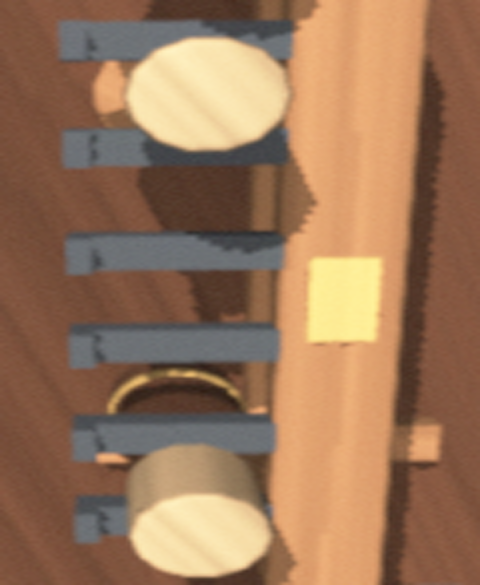

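View pics/w14b.png

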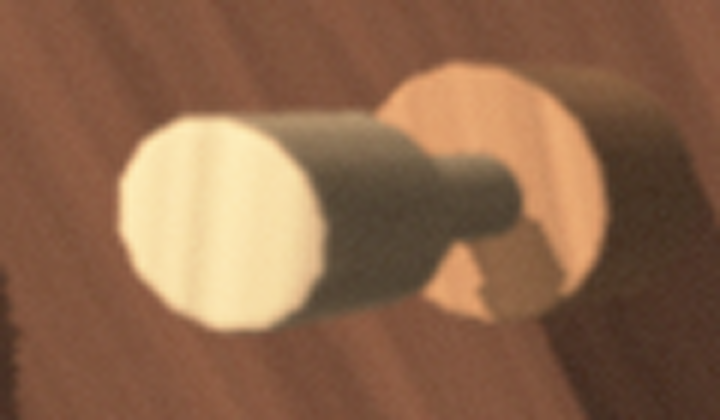

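Run:
```python
from h import *
p=np.load('pics/w14.npy'); c=cal('wrist',{'ee_pos':p[:3],'tcp_rot':p[3:]})
f=lambda u,v:(255+u/4,50+v/2.6)
k=onplane(c,[f(208,94),f(200,535)],.210)[:,:2]; print('knobs',k.round(4)); d=k[0]-k[1]; yaw=np.arctan2(-d[0],d[1]); print('dist',np.linalg.norm(d),'yaw',yaw,'mid-2/3',(k[1]+d/3).round(4) )
ax=np.array([np.cos(yaw),np.sin(yaw)]); ay=np.array([-np.sin(yaw),np.cos(yaw)])
J=onplane(c,[f(280,296.5),f(279,268),f(279,325)],.160)[:,:2]; L=onplane(c,[f(68,274),f(82,300),f(95,274)],.167)[:,:2]
print('J',J.round(4),'gap',(J[1]-J[2])@ay,'L',L.round(4))
s=J[0]-.02*ax; print('slot from J',s); print('lip front/back rel',(L-s)@ax*1000,(L[1]-s)@ay*1000,' knobs rel',(k-s)@np.c_[ax,ay]*1000)
print(onplane(c,[(87,107)],.160)[:,:2],onplane(c,[(131.8,102.2)],.060)[:,:2])
```

```text
knobs [[ 0.6089 -0.2557]
 [ 0.56   -0.3857]]
dist 0.1388609804057903 yaw -0.3598323431376059 mid-2/3 [ 0.5763 -0.3424]
J [[ 0.6039 -0.3277]
 [ 0.607  -0.3179]
 [ 0.6003 -0.3375]] gap 0.020671616616036035 L [[ 0.5616 -0.3012]
 [ 0.5612 -0.3109]
 [ 0.5673 -0.3034]]
slot from J [ 0.58520632 -0.32066566]
lip front/back rel [-28.94998069 -25.92739803 -22.8437843 ] 0.6753529412704445  knobs rel [[ -0.7365271   69.12254985]
 [ -0.7365271  -69.73843056]]
[[ 0.42387204 -0.20294585]] [[ 0.42470224 -0.20380894]]
```

Emit:
servo_tool(
  targets=[
    [[16,-43,20],-0.01,0.3],
    [[16,-43,35],0,0.3],
    [[17,-44,35],0,0.3],
    [[16,-43,40],0,0.3],
    [[0,0,28],0,0.3],
    [[0,0,0],0,0.3],
    [[0,0,0],0,0.3],
  ],
)

```text
time: 20.35
ee_pos: [0.4235, -0.2052, 0.2028]
tcp_rot: [-3.141, 0.001, 1.21]
force: [0.6, -0.6, -0.1]
gripper_width: 0.06
```

```bash
python3 snap.py wrist w15
python3 - <<'E'
from h import *
p=np.load('pics/w15.npy'); c=cal('wrist',{'ee_pos':p[:3],'tcp_rot':p[3:]})
print(proj(c,[[.424,-.203,.16],[.424,-.203,.06]]).round(1), ((np.array([.424,-.203,.16])-p[:3])@Rm(p[3:])*1000).round(1))
E
```

```text
20.35 [ 0.4235 -0.2052  0.2028] [-3.1415e+00  1.4000e-03  1.2102e+00] [ 0.6 -0.6 -0.1] 0.06
[[281.4 244. ]
 [281.3 192.6]] [ 2.3 -0.3 42.8]
```

View pics/w15.png

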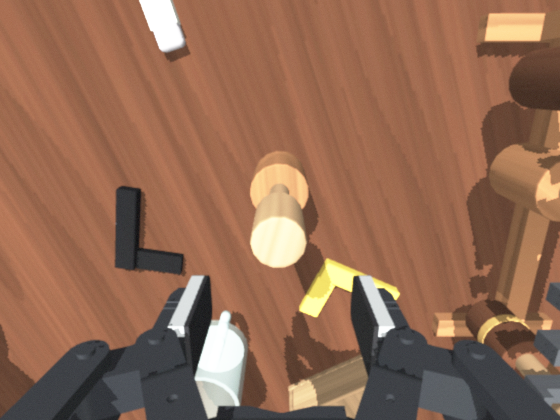

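Emit:
servo_tool(
  targets=[
    [[3.5,-1.5,20],0,0.3],
    [[0,0,40],0,0.3],
    [[0,0,18],0,0.3],
    [[0,0,0],0,0.45],
    [[0,0,0],0,0.55],
  ],
)

```text
time: 21.02
ee_pos: [0.423, -0.2014, 0.1251]
tcp_rot: [3.141, 0.001, 1.211]
force: [0.3, -0.7, 0.5]
gripper_width: 0.0386
```

Emit:
servo_tool(
  targets=[
    [[0,0,0],0,0.7],
    [[0,0,0],0,1],
    [[0,0,0],0,1],
    [[0,0,0],0,1],
  ],
)

```text
time: 21.52
ee_pos: [0.4232, -0.2014, 0.1254]
tcp_rot: [3.14, 0.001, 1.212]
force: [-0.1, 1.0, 7.7]
gripper_width: 0.0307
```

```bash
python3 snap.py wrist w16; python3 snap.py side s16 230 100 160 120
```

```text
21.525 [ 0.4232 -0.2014  0.1254] [3.1401e+00 1.4000e-03 1.2116e+00] [-0.1  1.   7.7] 0.0307
21.575 [ 0.4232 -0.2014  0.1254] [3.1400e+00 1.4000e-03 1.2116e+00] [ 0.7 -1.1  6.6] 0.0304
```

View pics/w16.png

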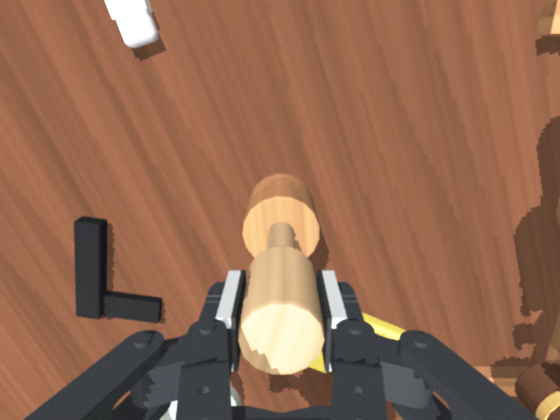

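View pics/s16.png

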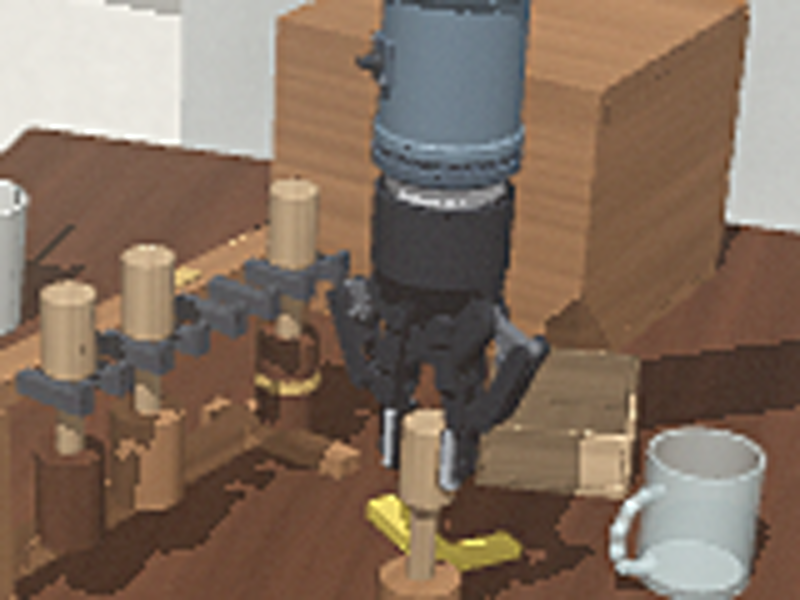

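Run:
```python
from h import *
p=np.load('pics/w16.npy'); c=cal('wrist',{'ee_pos':p[:3],'tcp_rot':p[3:]})
P=onplane(c,[(282,332),(281,230)],.160); P[1]=onplane(c,[(281,230)],.060)[0]
print(P.round(4),((P-p[:3])@Rm(p[3:])*1000).round(1))
t=np.array([.5848,-.3206]); ax=np.array([np.cos(-.36),np.sin(-.36)])
R=Rm(p[3:])
d=np.r_[t-.075*ax-p[:2],0]; print('to pre',(d@R*1000).round(1)); d=np.r_[.075*ax,0]; print((d@R*1000).round(1))
```

```text
[[ 0.4244 -0.1976  0.16  ]
 [ 0.4233 -0.2     0.06  ]] [[  3.9  -0.1 -34.7]
 [  1.4  -0.5  65.4]]
to pre [-54.7 118.2   0.3]
[-0.1 75.   0.1]
```

Emit:
servo_tool(
  targets=[
    [[0,0,-15],0,1],
    [[0,0,-30],0,1],
    [[0,0,-24],0,1],
    [[-10,18,0],0,1],
    [[-16,34,0],0,1],
    [[-16,34,0],0,1],
    [[-15,32,0],0,1],
    [[0,0,0],0,1],
    [[0,0,0],0,1],
  ],
)

```text
time: 22.75
ee_pos: [0.5116, -0.2948, 0.1929]
tcp_rot: [-3.138, 0.001, 1.212]
force: [0.2, 0.1, -2.4]
gripper_width: 0.0307
```

```bash
python3 snap.py wrist w17; python3 snap.py side s17 200 100 160 120
python3 - <<'E'
from h import *
p=np.load('pics/w17.npy');ax=np.array([np.cos(-.36),np.sin(-.36)]);ay=np.array([.3523,.9359]);d=p[:2]-[.5848,-.3206];print(d@ax,d@ay)
E
```

```text
22.75 [ 0.5116 -0.2948  0.1929] [-3.1384e+00  9.0000e-04  1.2119e+00] [ 0.2  0.1 -2.4] 0.0307
22.8 [ 0.5116 -0.2946  0.1929] [-3.1385e+00  8.0000e-04  1.2123e+00] [-0.2  1.1 -2.4] 0.0308
-0.07757190114236613 -0.0016066856069561224
```

View pics/w17.png

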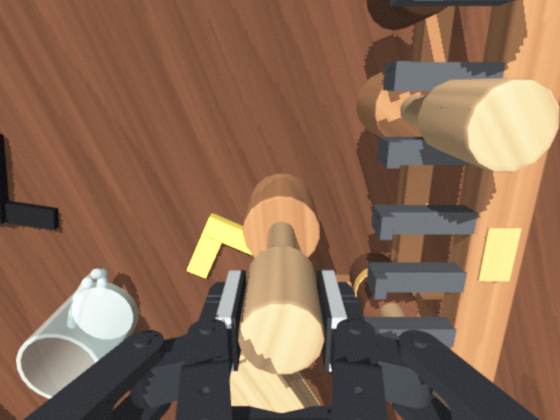

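View pics/s17.png

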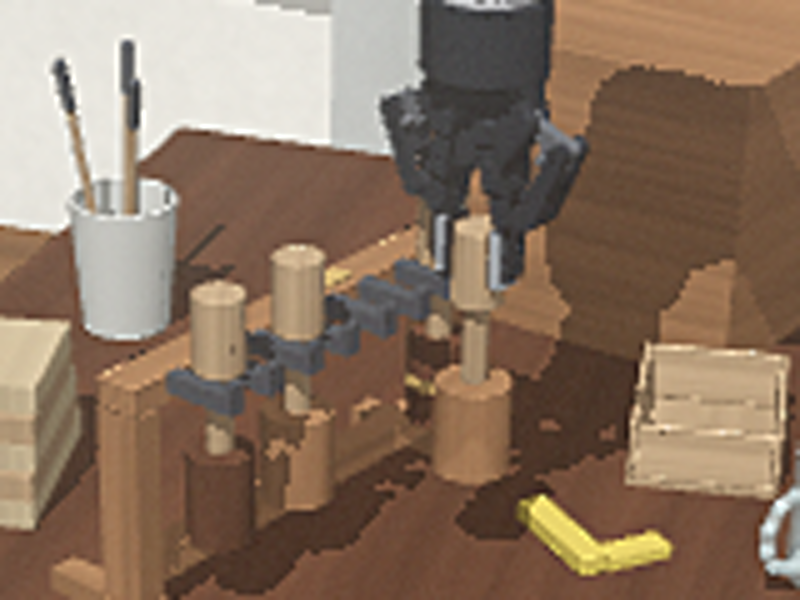

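Run:
```python
from h import *
p=np.load('pics/w17.npy'); c=cal('wrist',{'ee_pos':p[:3],'tcp_rot':p[3:]})
im=cv2.imread('pics/w17_full.png')
R=Rm(p[3:]); a=np.linspace(0,2*np.pi,40)
dz=p[2]-.1254
x,y,w,h=200,160,290,217; f=800/w
im=cv2.resize(im[y:y+h,x:x+w],None,fx=f,fy=f,interpolation=cv2.INTER_CUBIC)
def poly(P,col,cl=True): 
    q=((proj(c,P)+.5-[x,y])*f).astype(int); cv2.polylines(im,[q.reshape(-1,1,2)],cl,col,1)
cen=p[:3]+R@[.0025,-.0003,0]
for z,r in [(.16,16),(.11,16),(.06,24),(.0,24)]:
    poly(np.c_[cen[0]+r/1000*np.cos(a),cen[1]+r/1000*np.sin(a),np.full(40,z+dz)],(0,0,255))
s=np.array([.5848,-.3206]); ax=np.array([np.cos(-.36),np.sin(-.36)]);ay=np.array([-ax[1],ax[0]])
for v in (-23,-11,11,23):
    for zz,(u0,u1) in ((.16,(-23,20)),(.167,(-29,-23))):
        poly(np.array([np.r_[s+ax*u/1000+ay*v/1000,zz] for u in (u0,u1)]),(0,255,0),False)
cv2.imwrite('pics/w17_ov.png',im)
```

```text
(no output)
```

View pics/w17_ov.png

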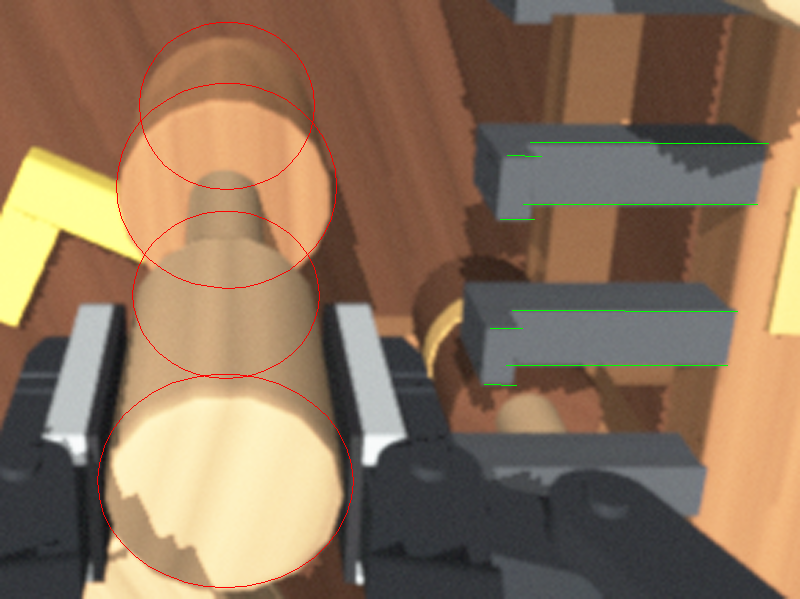

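Emit:
servo_tool(
  targets=[
    [[1.8,10,0],0,1],
    [[0,20,0],0,1],
    [[0,8,0],0,1],
    [[0,0,0],0,1],
    [[0,0,0],0,1],
  ],
)

```text
time: 23.48
ee_pos: [0.5479, -0.307, 0.1925]
tcp_rot: [-3.139, 0.001, 1.212]
force: [-0.6, 0.2, -3.1]
gripper_width: 0.0302
```

```bash
python3 snap.py wrist w18; python3 snap.py side s18 210 110 120 90
python3 - <<'E'
from h import *
p=np.load('pics/w18.npy');ax=np.array([np.cos(-.36),np.sin(-.36)]);ay=np.array([.3523,.9359]);d=p[:2]-[.5848,-.3206];print(d@ax,d@ay)
E
```

```text
23.475 [ 0.5479 -0.307   0.1925] [-3.1387e+00  1.4000e-03  1.2117e+00] [-0.6  0.2 -3.1] 0.0302
23.525 [ 0.5479 -0.3071  0.1925] [-3.1389e+00  1.4000e-03  1.2117e+00] [ 0.1  0.2 -2.3] 0.0309
-0.03929323969766092 -0.00024479426071877253
```

View pics/w18.png

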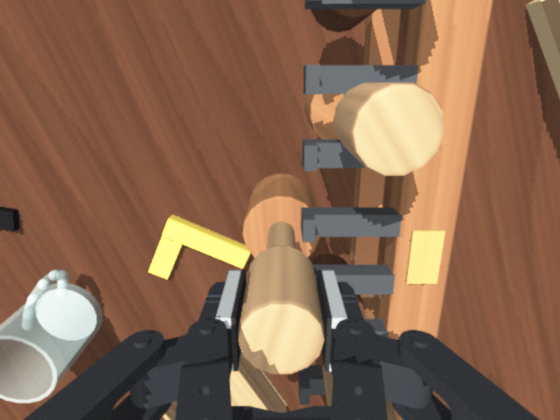

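View pics/s18.png

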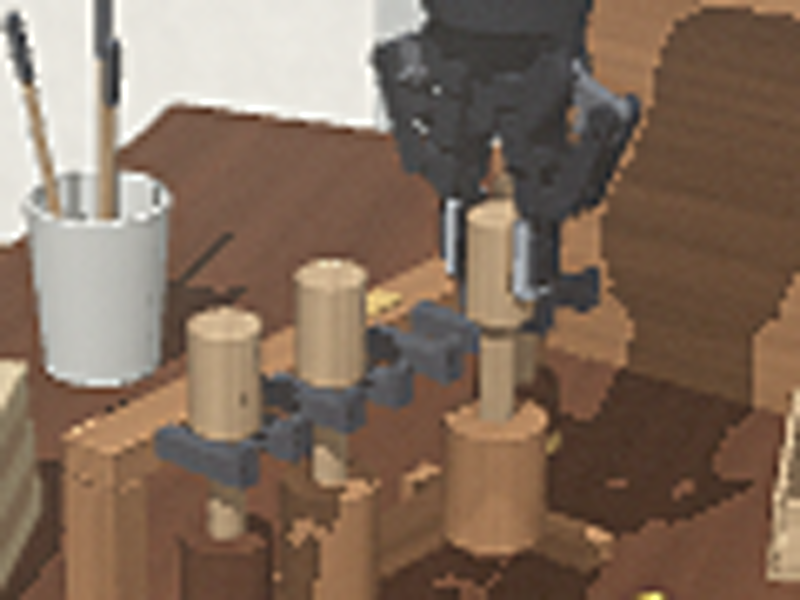

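```bash
cat > ov.py <<'E'
from h import *
import sys
n=sys.argv[1]; offs=[float(v) for v in sys.argv[2:4]]
p=np.load(f'pics/{n}.npy'); c=cal('wrist',{'ee_pos':p[:3],'tcp_rot':p[3:]})
im=cv2.imread(f'pics/{n}_full.png')
R=Rm(p[3:]); a=np.linspace(0,2*np.pi,60)
dz=p[2]-.1254
x,y,w,h=210,165,260,217; f=3
im=cv2.resize(im[y:y+h,x:x+w],None,fx=f,fy=f,interpolation=cv2.INTER_CUBIC)
def poly(P,col,cl=True): 
    q=((proj(c,P)+.5-[x,y])*f).astype(int); cv2.polylines(im,[q.reshape(-1,1,2)],cl,col,1)
cen=p[:3]+R@[offs[0]/1000,offs[1]/1000,0]
for z,r in [(.16,16),(.11,16),(.11,8),(.06,8),(.06,24),(.0,24)]:
    poly(np.c_[cen[0]+r/1000*np.cos(a),cen[1]+r/1000*np.sin(a),np.full(60,z+dz)],(0,0,255))
s=np.array([.5848,-.3206]); ax=np.array([np.cos(-.36),np.sin(-.36)]);ay=np.array([-ax[1],ax[0]])
for v in (-23,-11,11,23):
    for zz,(u0,u1) in ((.16,(-23,20)),(.167,(-29,-23))):
        poly(np.array([np.r_[s+ax*u/1000+ay*v/1000,zz] for u in (u0,u1)]),(0,255,0),False)
cv2.imwrite(f'pics/{n}_ov.png',im)
E
python3 ov.py w18 -0.5 0
```

```text
(no output)
```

View pics/w18_ov.png

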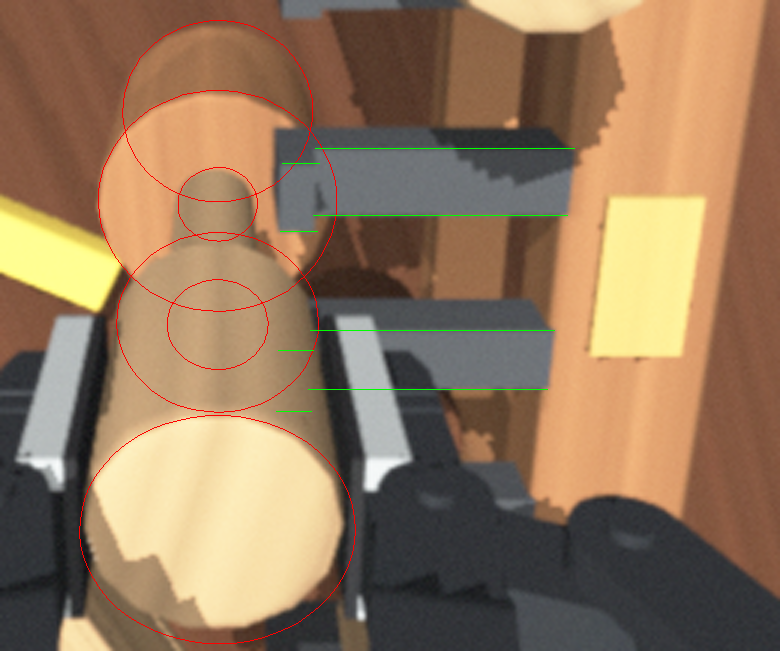

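Emit:
servo_tool(
  targets=[
    [[0.5,10,0],0,1],
    [[0,15,0],0,1],
    [[0,10,0],0,1],
    [[0,4,0],0,1],
    [[0,0,0],0,1],
    [[0,0,0],0,1],
  ],
)

```text
time: 24.32
ee_pos: [0.5849, -0.3204, 0.1925]
tcp_rot: [-3.139, 0.001, 1.212]
force: [0.0, 0.6, -1.4]
gripper_width: 0.0307
```

```bash
python3 snap.py wrist w19; python3 ov.py w19 -0.5 0; python3 snap.py side s19 210 110 120 90
python3 - <<'E'
from h import *
p=np.load('pics/w19.npy');ax=np.array([np.cos(-.36),np.sin(-.36)]);ay=np.array([.3523,.9359]);d=p[:2]-[.5848,-.3206];print(d@ax,d@ay)
E
```

```text
24.325 [ 0.5849 -0.3204  0.1925] [-3.1392e+00  1.4000e-03  1.2117e+00] [ 0.   0.6 -1.4] 0.0307
24.375 [ 0.5849 -0.3204  0.1925] [-3.1393e+00  1.3000e-03  1.2117e+00] [-0.3  0.1 -1.3] 0.0307
-5.906677936287585e-06 0.00021417344854191952
```

View pics/w19_ov.png

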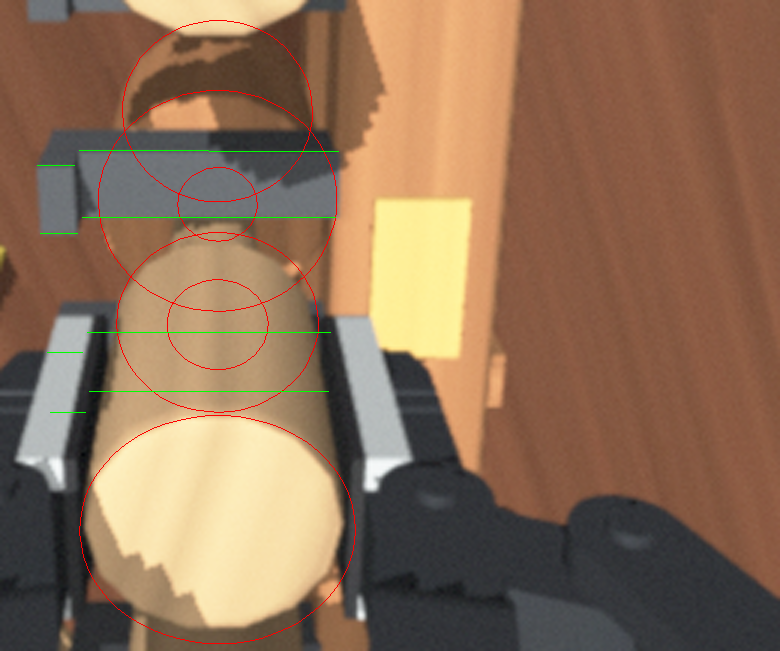

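View pics/s19.png

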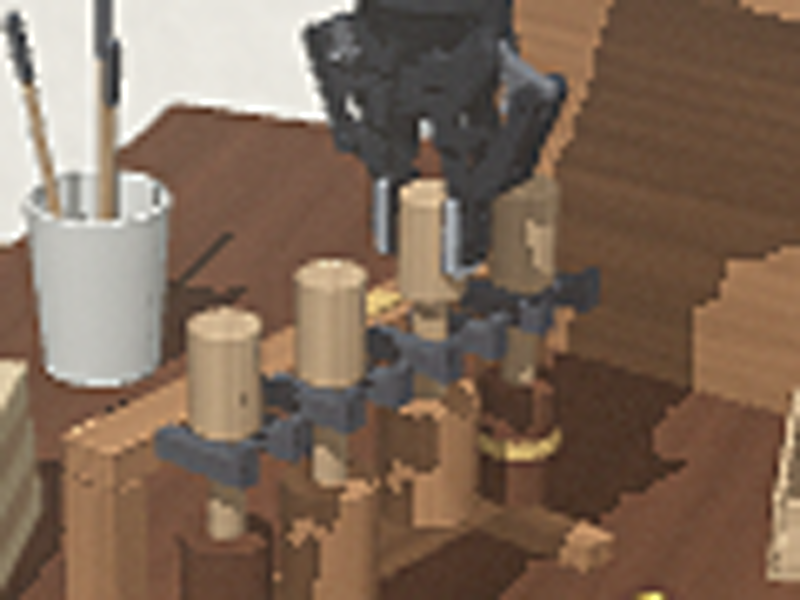

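The neck is in the gap and nothing is touching. I'll lower it onto the prongs.

Emit:
servo_tool(
  targets=[
    [[0,0,7],0,1],
    [[0,0,6],0,1],
    [[0,0,2],0,1],
    [[0,0,0],0,1],
  ],
)

```text
time: 24.92
ee_pos: [0.5851, -0.3204, 0.1772]
tcp_rot: [-3.139, 0.001, 1.212]
force: [0.3, 0.6, -2.7]
gripper_width: 0.0309
```

Emit:
servo_tool(
  targets=[
    [[0,0,1],0,1],
    [[0,0,1],0,1],
    [[0,0,0],0,1],
  ],
)

```text
time: 25.3
ee_pos: [0.5853, -0.3204, 0.1756]
tcp_rot: [-3.14, 0.001, 1.212]
force: [-0.5, -0.1, -2.8]
gripper_width: 0.0306
```

```bash
python3 snap.py side s20 210 110 120 90
```

```text
25.3 [ 0.5853 -0.3204  0.1756] [-3.1398e+00  1.3000e-03  1.2118e+00] [-0.5 -0.1 -2.8] 0.0306
```

View pics/s20.png

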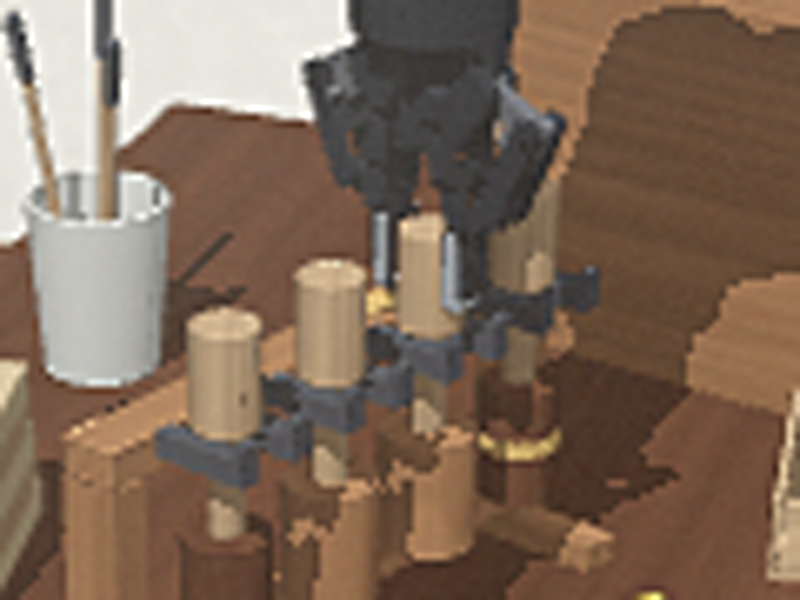

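Almost down. The force still shows the weight carried by the gripper, so I'll continue in 1 mm steps.

Emit:
servo_tool(
  targets=[
    [[0,0,1],0,1],
    [[0,0,1],0,1],
    [[0,0,0],0,1],
  ],
)

```text
time: 25.72
ee_pos: [0.5854, -0.3205, 0.1754]
tcp_rot: [-3.14, 0.001, 1.212]
force: [-4.2, 2.2, 9.7]
gripper_width: 0.0307
```

Emit:
servo_tool(
  targets=[
    [[0,0,-1],0,0.62],
    [[0,0,0],0,0.52],
    [[0,0,0],0,0.5],
    [[0,0,0],0,0.5],
    [[0,0,0],0,0.5],
  ],
)

```text
time: 26.35
ee_pos: [0.5852, -0.3204, 0.1744]
tcp_rot: [-3.14, 0.001, 1.212]
force: [-0.1, 0.8, 0.3]
gripper_width: 0.0427
```

```bash
python3 snap.py wrist w21;python3 snap.py side s21 210 110 120 90
```

```text
26.35 [ 0.5852 -0.3204  0.1744] [-3.1396e+00  1.4000e-03  1.2119e+00] [-0.1  0.8  0.3] 0.0427
26.4 [ 0.5852 -0.3205  0.1745] [-3.1396e+00  1.4000e-03  1.2118e+00] [0.6 0.1 0.3] 0.0429
```

View pics/w21.png

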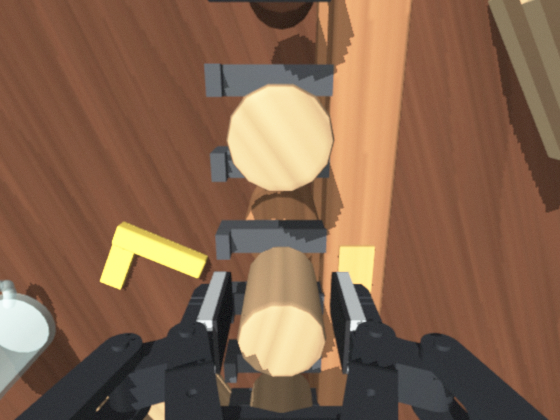

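View pics/s21.png

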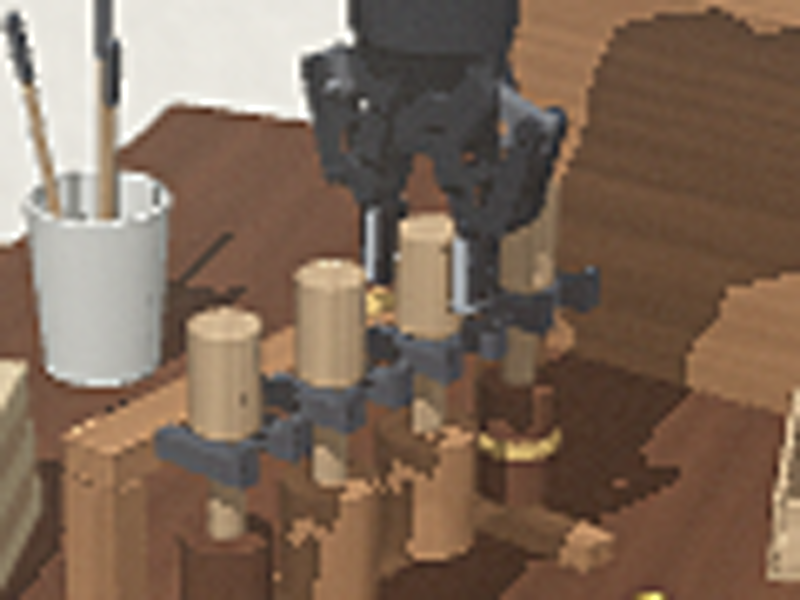

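Released, with clearance on both sides of the knob. I'll go straight up and away, then check.

Emit:
servo_tool(
  targets=[
    [[0,0,-10],0,0.5],
    [[0,0,-30],0,0.5],
    [[0,0,-50],0,0.5],
    [[0,0,-60],0,0.5],
    [[0,-50,-20],0,0.5],
    [[0,-55,0],0,0.5],
    [[0,-30,0],0,0.5],
    [[0,0,0],0,0.5],
  ],
)

```text
time: 27.45
ee_pos: [0.4577, -0.2728, 0.3462]
tcp_rot: [-3.141, 0.002, 1.211]
force: [0.3, -0.7, 1.0]
gripper_width: 0.0427
```

```bash
python3 snap.py scene c22 185 130 240 180;python3 snap.py side s22 130 110 250 250; python3 snap.py wrist w22
```

```text
27.45 [ 0.4577 -0.2728  0.3462] [-3.1410e+00  1.6000e-03  1.2109e+00] [ 0.3 -0.7  1. ] 0.0427
27.5 [ 0.4591 -0.273   0.346 ] [3.1415e+00 1.5000e-03 1.2115e+00] [ 0.1 -0.3 -0.2] 0.0429
27.55 [ 0.4598 -0.2731  0.3457] [-3.1415e+00  1.4000e-03  1.2119e+00] [-0.4  0.1 -0.5] 0.0429
```

View pics/c22.png

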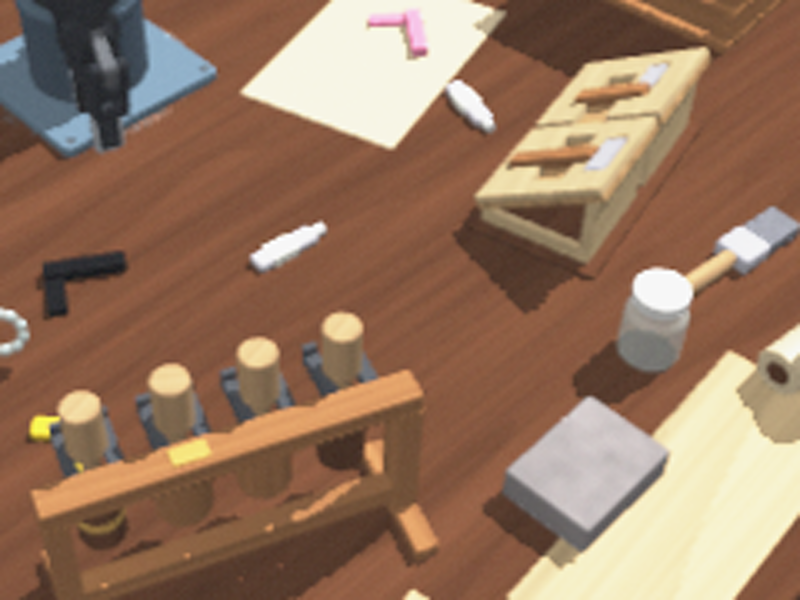

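View pics/s22.png

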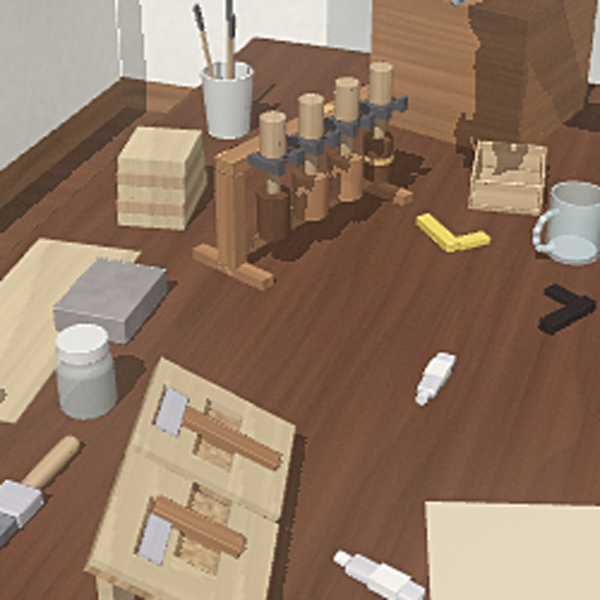

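View pics/w22.png

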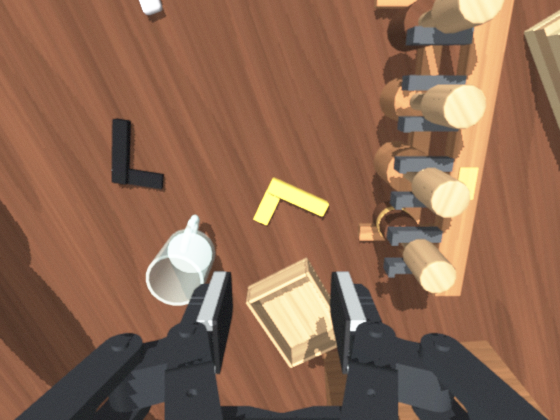

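All four knobs line up in an even row, both tools sit in their cut-outs, and nothing else has moved. Handing in.

Run:
```python
from workcell import order,env
print(order.finish_job()); print(env.get_state()['time'])
```

```text
the job is handed in; nothing more can be done
None
the job is handed in; nothing more can be done
```

I put the scraper, then the square, then the maul away, and handed the job in at about 27.6 s, within the 72 s limit. The hand-in gave no verdict.

- **Scraper and try square:** I gripped each by its wooden part and tilted it to the slope by pressing the blade end on the cut-out's floor. I released each with its grip almost down on the floor. The camera overlays of the seated tools matched to about 1–1.5 mm, with the blades flush with the tray face. I judged "fully home" from these pictures only and did not press the tools down afterwards.
- **Maul:** I carried it upright over the lips into the empty slot and lowered it until the prongs took its weight (about 10 N), then released it. The force read about zero afterwards. The last pictures show four knobs in an even row, with the neighbouring mauls looking undisturbed.
- **Everything else:** The black, yellow and pink look-alikes and the other bench items look unmoved. I saw no force above about 14 N on the readouts, and the gripper ended clear of everything.
- **One disagreement:** The predicted outline of the maul's knob came out about 5% larger than it appeared in the wrist view. I therefore aligned the maul using its head and neck instead, which matched.

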